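# Load shielded samples into a scanning dock

## Robot

A 6-joint arm with a two-finger parallel gripper is mounted at the origin on the work surface. World frame = base frame: x ahead of the robot, y to its left, z up, the work surface at z = 0. Lengths are in m, angles in rad, forces in N, time in s.
With the tool pointing down it reaches from about 0.375 to 0.9 m from the base axis. Payload 3.1 kg.
Tool frame: the origin (TCP) lies midway between the tips of the shut fingers; the grasp point (between the pads) lies 19 mm behind it (manip.grasp_offset is the distance from the TCP to the grasp point, in m); z points along the fingers, y is the line along which they close (so a half turn about z gives the same grasp; the last joint's range is limited). The gripper opens to 85 mm and grips with 20 to 120 N. Pads are 22 mm wide; open, the fingers measure 114 mm over their backs; the gripper's body (76 mm by 85 mm) begins 54 mm behind the grasp point. The pads swing forward as they close: fully open they stand 13 mm farther back than shut.
Start: joints at [-0.178, 0.527, 1.433, -0, 1.181, -0.178], TCP at [0.625, 0, 0.231] pointing down, gripper open.
Joint ranges: [-3.08, 3.08], [-0.75, 2.2], [0.22, 2.44], [-1.43, 4.57], [0, 2.65], [-2.85, 2.85]. Speed limits (rad/s): [2.79, 2.79, 3.14, 3.14, 3.14, 3.14].

## Interface

Orientations are given as a unit quaternion [x, y, z, w].
In Python, from station import sensors, cams, order, manip gives the robot as it stands.
- The arm moves only by the tool move_arm, never from a script. Its argument "targets" is a list of rows, each an object of numbers: "dx", "dy", "dz": the shift along the world's x, y, z normalised to -1 to 1, where 1 is 25 mm; "rx", "ry", "rz": the turn, a rotation vector about the world's x, y, z normalised to -1 to 1, where 1 is 30 degrees. A call has exactly 10 rows; each row shifts and turns the commanded pose from where the row before left it; what a row does not reach is not made up. A row lasts 1/8 s, in which the tool goes at most 62.5 mm and 10.7 degrees, less where a joint would pass 70% of its speed; a pose out of reach is approached as far as the arm can. A call with a number of a shift or a turn outside -1 to 1 is refused whole. A call with a gripper value outside its range is refused whole. "claw" is the opening in per cent of the stroke, from 0 (shut) to 100 (fully open), set as the call begins (left out, the last holds). The fingers move at their own pace and stop on an object; "newtons" is the grip in N (left out, the last holds). Time passes only in rows, so rows that do not move let the fingers close, or fill a call up. It gives the time, the measured TCP pose, the force, the opening and the grip force at its end, in the units of the state.
- sensors.sense(): the state, without advancing time (a new reading comes with each control period).
- cams.snapshot(name): name is "scene" or "side" or "wrist"; returns the picture (420x560x3 uint8, red, green, blue); there is no depth.
- cams.camera_model(name): a dict with "fx", "fy", "cx", "cy" (pixels), "extrinsics" (4x4, takes a point from world to camera coordinates). Camera axes: x right, y down, z forward; pixel columns grow to the right and rows downward; lengths in m; the calibration is good to about 2 mm. A picture is of the moment at which its call begins: read the wrist's pose just before it. camera_model takes no time and is no camera call; for the wrist camera it gives the pose at the moment of the call.
- order.sign_off(): hands the job in; it is judged then, once.
The state is a dict: "t": time; "q": joint angles; "qd": joint speeds; "tau": joint torques, N m; "tcp_pos": TCP position; "tool_rot": TCP orientation; "force": force on the tool from outside, world axes, zero at the start; "ft_torque": the same for the moment, N m; "finger_gap": opening from 0.0 (shut) to 1.0 (fully open); "gripper_force": force on a finger pad.
Only numpy, scipy, OpenCV 4.12 (cv2) and the standard library are available. Lean on these libraries where they do the work, as an engineer would, in place of code of your own. Each camera call takes 0.05 s, during which the arm holds its last target. There are 200 camera calls.

## Task

First lift the loose dust cap off the lens port on top of the scan bridge and set it upright in its round holder. Then load the three sample carriers, one to a bay, never lifting them from the table: slide the plate under a bay's lips and, if the carrier still wears its clinging light shield, lift the shield straight off there without dragging the carrier out and stand it upright in the white tray; slide the bare carrier on under the bridge, fully home against the stop. Do not knock over the oil bottle or the jar.

Things in the scene. Friction and masses are not known exactly. Their poses are not given: they have to be found in the camera images.
- carrier_1_fin (a point): Aluminium sample carrier: plate 140 (x) x 68 (y) x 8 mm, lying on the table. This point: middle of its upright handling fin (34 along x, 10 thick along y, top at 66 mm), 42 mm above the plate's underside. +x points to the nose, z up. The plate runs from 19 mm behind this point to 121 mm ahead of it. 0.2 to 0.3 kg without shield.
- carrier_1_chamber (a point): Centre of the 28 x 28 mm glass chamber fixed on the nose half of carrier_1, under its shield at the start if it has one: 89 mm ahead of the fin point, 27 mm above the plate's underside; the chamber's top is at 46 mm. Axes as the fin's.
- carrier_2_fin (a point): Aluminium sample carrier: plate 140 (x) x 68 (y) x 8 mm, lying on the table. This point: middle of its upright handling fin (34 along x, 10 thick along y, top at 66 mm), 42 mm above the plate's underside. +x points to the nose, z up. The plate runs from 19 mm behind this point to 121 mm ahead of it. 0.2 to 0.3 kg without shield.
- carrier_2_chamber (a point): Centre of the 28 x 28 mm glass chamber fixed on the nose half of carrier_2, under its shield at the start if it has one: 89 mm ahead of the fin point, 27 mm above the plate's underside; the chamber's top is at 46 mm. Axes as the fin's.
- carrier_3_fin (a point): Aluminium sample carrier: plate 140 (x) x 68 (y) x 8 mm, lying on the table. This point: middle of its upright handling fin (34 along x, 10 thick along y, top at 66 mm), 42 mm above the plate's underside. +x points to the nose, z up. The plate runs from 19 mm behind this point to 121 mm ahead of it. 0.2 to 0.3 kg without shield.
- carrier_3_chamber (a point): Centre of the 28 x 28 mm glass chamber fixed on the nose half of carrier_3, under its shield at the start if it has one: 89 mm ahead of the fin point, 27 mm above the plate's underside; the chamber's top is at 46 mm. Axes as the fin's.
- shield_1_knob (a point): Black light shield (may be absent), nested over carrier_1's chamber at the start: square hood 42 x 42 x 52 mm, open below, with a knob 18 across and 36 mm tall. Point: on the knob's axis, 22 mm above the roof, 74 above the lower rim; z up. Sprung pads inside cling to the chamber: it takes a free carrier up with it; they slip at 5 to 12 N if that is held down. Clear after 45 mm. 0.11 kg.
- shield_2_knob (a point): Black light shield (may be absent), nested over carrier_2's chamber at the start: square hood 42 x 42 x 52 mm, open below, with a knob 18 across and 36 mm tall. Point: on the knob's axis, 22 mm above the roof, 74 above the lower rim; z up. Sprung pads inside cling to the chamber: it takes a free carrier up with it; they slip at 5 to 12 N if that is held down. Clear after 45 mm. 0.11 kg.
- shield_3_knob (a point): Black light shield (may be absent), nested over carrier_3's chamber at the start: square hood 42 x 42 x 52 mm, open below, with a knob 18 across and 36 mm tall. Point: on the knob's axis, 22 mm above the roof, 74 above the lower rim; z up. Sprung pads inside cling to the chamber: it takes a free carrier up with it; they slip at 5 to 12 N if that is held down. Clear after 45 mm. 0.11 kg.
- dock: Fixed dock with three parallel slide-in bays (82 mm pitch along its y), open to its -x, under one white bridge. Origin on the table under the middle bay; x points into the bays. Walls run from x = -80 to 82 mm. The bridge crosses all bays from x = 12 to 82 mm, underside 52, top 82 mm above the table: a bare chamber passes under, a shield does not.
- port (a point): Foot of the lens port on the bridge's top, 82 mm above the table, 43 mm along x from the dock's origin: a boss 42 mm in diameter and 12 mm high, which the dust cap covers at the start.
- bay_1 (a point): Where a carrier's fin point is when fully home in the left (+y) bay, 47 mm to -x of the dock's origin; x points in, z up. Channel 74 mm wide on the bare table; lips overhang it 11 mm from both sides (underside 11.5, top 16.5 mm up, gap 52 mm) and hold a plate's edges down. Lips begin 33 mm to -x of this point; a shield meets the bridge with the fin 51 mm short of it.
- bay_2 (a point): Where a carrier's fin point is when fully home in the middle bay, 47 mm to -x of the dock's origin; x points in, z up. Channel 74 mm wide on the bare table; lips overhang it 11 mm from both sides (underside 11.5, top 16.5 mm up, gap 52 mm) and hold a plate's edges down. Lips begin 33 mm to -x of this point; a shield meets the bridge with the fin 51 mm short of it.
- bay_3 (a point): Where a carrier's fin point is when fully home in the right (-y) bay, 47 mm to -x of the dock's origin; x points in, z up. Channel 74 mm wide on the bare table; lips overhang it 11 mm from both sides (underside 11.5, top 16.5 mm up, gap 52 mm) and hold a plate's edges down. Lips begin 33 mm to -x of this point; a shield meets the bridge with the fin 51 mm short of it.
- cap_knob (a point): Loose round black dust cap, 54 mm in diameter and 22 mm high, open below, with a knob 20 mm in diameter and 34 mm tall on top. It starts over the lens port on top of the bridge. This point is on the knob's axis, 22 mm above the cap's roof and 44 mm above its lower rim; z up. 60 g.
- cap_holder_floor (a point): Fixed round grey holder dish for the dust cap: 84 mm outside, 72 mm inside diameter, rim 18 mm above the table. This point is the centre of its inner floor, 4 mm above the table.
- tray_floor (a point): Fixed white tray for the shields, 90 (x) by 220 mm (y) outside with 4 mm walls, rim 18 mm above the table. This point is the centre of its inner floor, 4 mm above the table; y along its length.
- oil_bottle_c (a point): Bystander: amber glass immersion oil bottle, 48 mm in diameter, 75 mm tall, standing upright; this point is its centre half-way up.
- jar_c (a point): Bystander: clear glass jar with a white lid, 60 mm in diameter, 70 mm tall, standing upright; this point is its centre half-way up.
Things that resemble listed ones, but are neither listed nor needed, are in the scene too. What is shaped like the part that bears shield_1_knob but green is not meant. What is shaped like the part that bears carrier_3_fin but blue is not meant.

How it is judged:
On the way:
1. the dust cap is off the lens port and stands upright in its holder, let go (horizontal distance between cap_knob and cap_holder_floor below 0.014 m and z of cap_knob in the frame of cap_holder_floor between 0.038 and 0.05 m and angle between cap_knob's own z axis and vertical below 0.12 rad and contact force between the fingers and cap below 0.1 N), for 0.2 s.
At the end, for the whole second after the job is handed in: The dust cap stands upright in its holder (within 14 mm of its centre); every carrier is in a bay within 10 mm of fully home, flat on the table; every shield present stands upright on the floor of the white tray (horizontal distance between cap_knob and cap_holder_floor below 0.014 m and z of cap_knob in the frame of cap_holder_floor between 0.038 and 0.05 m and angle between each of cap_knob, shield_1_knob, shield_2_knob, shield_3_knob's own z axis and vertical below 0.12 rad and ((x of carrier_1_fin in the frame of bay_1 above -0.01 m and y of carrier_1_fin in the frame of bay_1 between -0.01 and 0.01 m and z of carrier_1_fin in the frame of bay_1 between -0.008 and 0.008 m) or (x of carrier_1_fin in the frame of bay_2 above -0.01 m and y of carrier_1_fin in the frame of bay_2 between -0.01 and 0.01 m and z of carrier_1_fin in the frame of bay_2 between -0.008 and 0.008 m) or (x of carrier_1_fin in the frame of bay_3 above -0.01 m and y of carrier_1_fin in the frame of bay_3 between -0.01 and 0.01 m and z of carrier_1_fin in the frame of bay_3 between -0.008 and 0.008 m)) and x of shield_1_knob in the frame of tray_floor between -0.04 and 0.04 m and y of shield_1_knob in the frame of tray_floor between -0.105 and 0.105 m and z of shield_1_knob in the frame of tray_floor between 0.066 and 0.082 m and ((x of carrier_2_fin in the frame of bay_1 above -0.01 m and y of carrier_2_fin in the frame of bay_1 between -0.01 and 0.01 m and z of carrier_2_fin in the frame of bay_1 between -0.008 and 0.008 m) or (x of carrier_2_fin in the frame of bay_2 above -0.01 m and y of carrier_2_fin in the frame of bay_2 between -0.01 and 0.01 m and z of carrier_2_fin in the frame of bay_2 between -0.008 and 0.008 m) or (x of carrier_2_fin in the frame of bay_3 above -0.01 m and y of carrier_2_fin in the frame of bay_3 between -0.01 and 0.01 m and z of carrier_2_fin in the frame of bay_3 between -0.008 and 0.008 m)) and x of shield_2_knob in the frame of tray_floor between -0.04 and 0.04 m and y of shield_2_knob in the frame of tray_floor between -0.105 and 0.105 m and z of shield_2_knob in the frame of tray_floor between 0.066 and 0.082 m and ((x of carrier_3_fin in the frame of bay_1 above -0.01 m and y of carrier_3_fin in the frame of bay_1 between -0.01 and 0.01 m and z of carrier_3_fin in the frame of bay_1 between -0.008 and 0.008 m) or (x of carrier_3_fin in the frame of bay_2 above -0.01 m and y of carrier_3_fin in the frame of bay_2 between -0.01 and 0.01 m and z of carrier_3_fin in the frame of bay_2 between -0.008 and 0.008 m) or (x of carrier_3_fin in the frame of bay_3 above -0.01 m and y of carrier_3_fin in the frame of bay_3 between -0.01 and 0.01 m and z of carrier_3_fin in the frame of bay_3 between -0.008 and 0.008 m)) and x of shield_3_knob in the frame of tray_floor between -0.04 and 0.04 m and y of shield_3_knob in the frame of tray_floor between -0.105 and 0.105 m and z of shield_3_knob in the frame of tray_floor between 0.066 and 0.082 m); the robot touches nothing.
It fails at once if a carrier is lifted more than 20 mm off the table (height (world z) of any of carrier_1_fin, carrier_2_fin, carrier_3_fin above 0.062 m).
It fails at once if the oil bottle or the jar is knocked over (angle between any of oil_bottle_c, jar_c's own z axis and vertical above 0.6 rad).
Of shield_1, shield_2, shield_3 only 2 to 3 are there at a start; the rules pass over those that are not, and their reading is None.
At some moment in a run one of carrier_1, carrier_2, carrier_3 may be knocked a few centimetres aside while the robot is not near it.
It also fails if it takes over 210 s, if anything falls off the work surface, if the arm or the gripper's body presses on something with over 40 N, if the wrist force passes 120 N, or if a joint passes its speed limit or range.

## Working session

There is one attempt and no reset: what is moved stays moved. The work goes in short steps, Python scripts to look and compute and a tool call to move; the robot and the scene stay as the last step left them, time stands still between calls to the robot, and variables do not carry over. Pictures are saved under pics/ and viewed, at most 14 in all, crops included, and the job is handed in when it is done.

Besides the shell and the picture viewer there is one more tool, called as name([rows], argument=value, ...), one row to a line, values as JSON. move_arm: Moves the arm, as the interface text tells. Scaled input: -1 to 1 covers 25 mm each way for a shift and 30 degrees each way for a turn. Its arguments: {"type":"object","properties":{"targets":{"type":"array"},"claw":{"type":"number"},"newtons":{"type":"number"}},"required":["targets"]}

```bash
mkdir -p pics; ls; python3 - <<'E'
from station import sensors,cams,manip
import cv2
print(sensors.sense()); print(manip.grasp_offset)
for n in("scene","side"):
    cv2.imwrite(f"pics/{n}0.png",cams.snapshot(n)[:,:,::-1]); print(n,cams.camera_model(n))
cv2.imwrite("pics/wrist0.png",cams.snapshot("wrist")[:,:,::-1])
print(cams.camera_model("wrist"))
E
```

```text
pics
{'t': 0.0, 'q': array([-1.78533283e-01,  5.28453713e-01,  1.43390115e+00,  1.86422116e-05,
        1.18140581e+00, -1.78522801e-01]), 'qd': array([ 0.00015572,  0.00013538, -0.0003025 , -0.00039561, -0.00112219,
        0.00056039]), 'tau': array([ 2.50220628e-04, -4.42344439e+01, -1.78024775e+01, -2.06930472e-04,
        8.36740597e-03,  2.24214921e-05]), 'tcp_pos': array([6.24284204e-01, 1.43030653e-04, 2.30341643e-01]), 'tool_rot': array([ 7.07112580e-01,  7.07100151e-01, -6.11127816e-04, -8.95358862e-04]), 'force': array([ 0.19568831, -0.24198292, -0.54339986]), 'ft_torque': array([-0.00094485,  0.03465473,  0.02272074]), 'gripper_force': 0.0, 'finger_gap': 1.00316821209782}
0.0187
scene {'fx': 414.9148901690088, 'fy': 414.9148901690088, 'cx': 282.0767518708262, 'cy': 214.8377709199001, 'extrinsics': array([[ 0.1855137 ,  0.98262698, -0.00537438, -0.05370335],
       [ 0.7549756 , -0.14603108, -0.63928614, -0.2989036 ],
       [-0.62896463,  0.11453881, -0.76895016,  1.49933121],
       [ 0.        ,  0.        ,  0.        ,  1.        ]])}
side {'fx': 423.5808475097893, 'fy': 423.5808475097893, 'cx': 280.47699133672455, 'cy': 208.62622548018498, 'extrinsics': array([[ 0.96354495, -0.26732493,  0.01088622, -0.50276987],
       [-0.13568981, -0.52333799, -0.84125241,  0.14651688],
       [ 0.23058492,  0.80910737, -0.54053295,  1.02751828],
       [ 0.        ,  0.        ,  0.        ,  1.        ]])}
{'fx': 342.9961547397168, 'fy': 342.9961547397168, 'cx': 279.086981021851, 'cy': 206.36731880547237, 'extrinsics': array([[ 9.99998938e-01, -1.35506878e-03, -5.35847668e-04,
        -6.24387101e-01],
       [-1.14244008e-03, -9.57345346e-01,  2.88943909e-01,
        -3.66307531e-02],
       [-9.04530140e-04, -2.88942990e-01, -9.57345878e-01,
         3.79597599e-01],
       [ 0.00000000e+00,  0.00000000e+00,  0.00000000e+00,
         1.00000000e+00]])}
```

View pics/scene0.png

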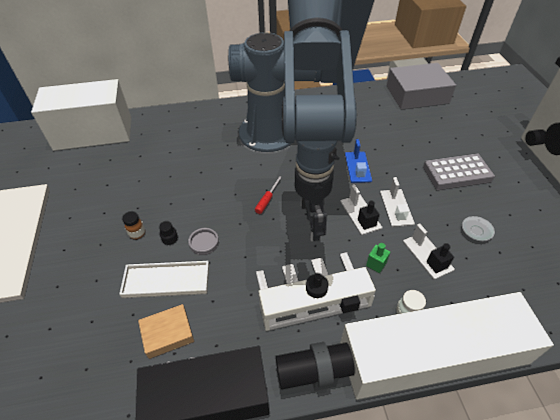

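View pics/side0.png

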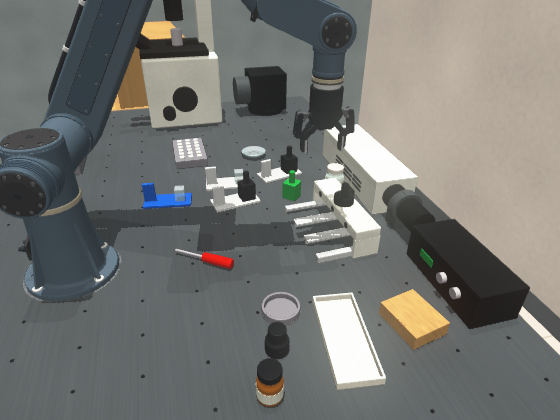

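The scene shows the dock at about (315,290) with the cap on top at (317,285). Carriers are at (363,213, shielded), (396,207, bare) and (430,255, shielded). The holder is at (203,240) and the tray at (165,279). The oil bottle is at (133,225), the jar at (411,302), and there are green and blue decoys. The side view agrees.

```bash
cat > u.py <<'E'
import numpy as np,cv2
from station import sensors,cams,manip
def ray(m,p):
    E=m["extrinsics"];R=E[:3,:3];o=-R.T@E[:3,3]
    d=R.T@np.array([(p[0]-m["cx"])/m["fx"],(p[1]-m["cy"])/m["fy"],1.]);return o,d/np.linalg.norm(d)
def plane(m,p,z):
    o,d=ray(m,p);return o+d*(z-o[2])/d[2]
def proj(m,P):
    E=m["extrinsics"];c=E[:3,:3]@np.asarray(P)+E[:3,3];return np.array([m["fx"]*c[0]/c[2]+m["cx"],m["fy"]*c[1]/c[2]+m["cy"]])
def tri(m1,p1,m2,p2):
    o,d=ray(m1,p1);q,e=ray(m2,p2)
    s=np.linalg.lstsq(np.c_[d,-e],q-o,rcond=None)[0];a=o+d*s[0];b=q+e*s[1];return (a+b)/2,np.linalg.norm(a-b)
def snap(n,f=None):
    m=cams.camera_model(n);im=cams.snapshot(n)[:,:,::-1].copy()
    if f:cv2.imwrite(f"pics/{f}.png",im)
    return m,im
def crop(im,x0,y0,w,h,s,f):
    c=cv2.resize(im[y0:y0+h,x0:x0+w],None,fx=s,fy=s,interpolation=cv2.INTER_CUBIC);cv2.imwrite(f"pics/{f}.png",c)
E
python3 - <<'E'
from u import *
crop(cv2.imread("pics/scene0.png"),240,140,240,195,3,"scene0c")
crop(cv2.imread("pics/side0.png"),190,130,200,150,4,"side0c")
E
```

```text
(no output)
```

View pics/scene0c.png

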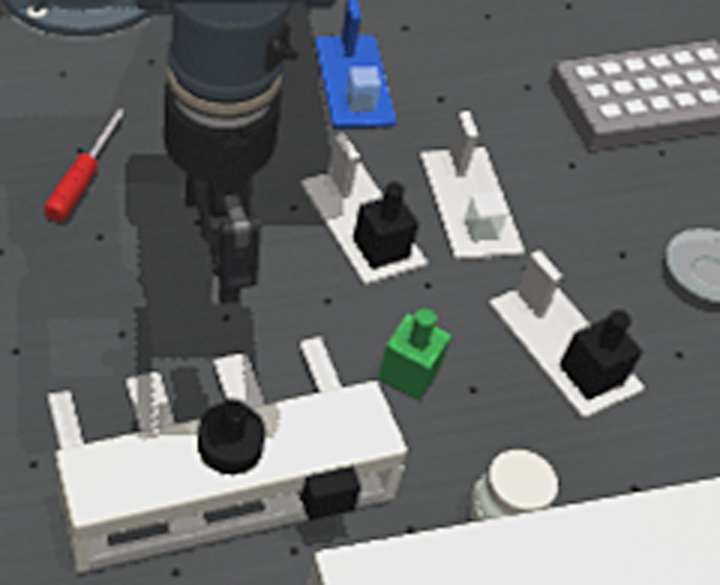

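View pics/side0c.png

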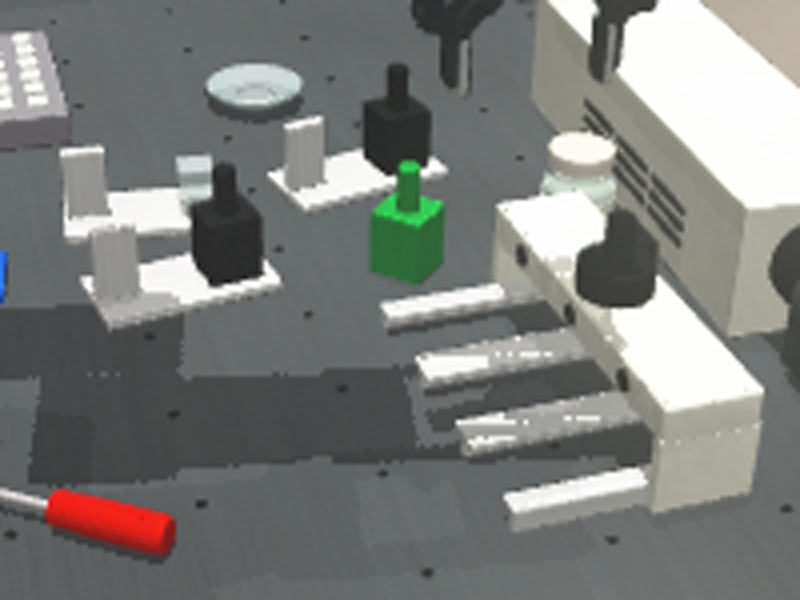

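In the crops, the dock bays open toward the robot. There are three white carriers, of which A and C are shielded and B is bare with a glass chamber. I've read pixel positions off these and will triangulate them.

```bash
python3 - <<'E'
from u import *
np.set_printoptions(precision=4,suppress=True)
S=cams.camera_model("scene");D=cams.camera_model("side")
s=lambda x,y:(x/3+240,y/3+140)
d=lambda x,y:(x/4+190,y/4+130)
for n,a,b in [("cap",(234,408),(626,215)),("finA",(346,140),(113,229)),("finB",(467,118),(82,151)),("finC",(541,258),(303,121)),
  ("knobA",(394,187),(224,167)),("knobC",(616,317),(397,67))]:
    print(n,*tri(S,s(*a),D,d(*b)))
print("chB",plane(S,s(484,210),.046)); print("knobA",plane(S,s(394,187),.096),"knobC",plane(S,s(616,317),.096))
for n,a in [("A",(346,140)),("B",(467,118)),("C",(541,258))]: print("fin",n,plane(S,s(*a),.066))
c=[plane(S,s(*a),.082)[:2] for a in [(60,450),(378,380),(406,452),(76,528)]];print("bridge",*c,np.mean(c,0))
v=c[1]+c[2]-c[0]-c[3];print("dock yaw",np.degrees(np.arctan2(-v[0],v[1])))
im=cv2.imread("pics/scene0.png");g=im.min(2)
m=((g>190)*255).astype(np.uint8)
for c in cv2.findContours(m,cv2.RETR_EXTERNAL,cv2.CHAIN_APPROX_NONE)[0]:
    x,y,w,h=cv2.boundingRect(c)
    if 110<x<130 and 70<w<110:
        P=np.array([plane(S,p,.018)[:2] for p in c[:,0]],np.float32);print("tray",cv2.minAreaRect(P))
# holder rim
hsv=im[225:256,185:222]; cv2.imwrite("pics/h.png",hsv)
for p in [(203.5,239.5)]: print("holder",plane(S,p,.01))
for n,p,z in [("oil",(132,215),.075),("jar",(411,298),.07)]: print(n,plane(S,p,z))
E
```

```text
cap [0.7015 0.006  0.137 ] 0.003944231134136327
finA [0.3844 0.202  0.0648] 0.008360162620561405
finB [0.379  0.3297 0.0659] 0.007887389013762125
finC [0.5612 0.332  0.068 ] 0.005179543022248101
knobA [0.4735 0.2179 0.0942] 0.002928563898355869
knobC [0.6495 0.3565 0.094 ] 0.0014093382310509776
chB [0.4774 0.3157 0.046 ]
knobA [0.4734 0.2182 0.096 ] knobC [0.6501 0.3558 0.096 ]
fin A [0.3805 0.2047 0.066 ]
fin B [0.3744 0.3329 0.066 ]
fin C [0.5571 0.3352 0.066 ]
bridge [ 0.6794 -0.127 ] [0.6642 0.1427] [0.7331 0.1435] [ 0.7483 -0.1252] [0.7063 0.0085]
dock yaw 3.230075334784416
tray ((0.556343138217926, -0.3651324212551117), (0.22028900682926178, 0.09062952548265457), 82.37178802490234)
holder [ 0.4476 -0.2573  0.01  ]
oil [ 0.3747 -0.441   0.075 ]
jar [0.762  0.2248 0.07  ]
```

move_arm([
  {"dx":0.75},
  {"dx":0.75},
  {"dx":0.75},
  {"dx":0.8,"dy":0.3},
  {},
  {},
  {},
  {},
  {},
  {},
])

```text
schema error: expected keys dx, dy, dz, rx, ry, rz
```

```bash
python3 - <<'E'
from u import *
np.set_printoptions(precision=4,suppress=True)
S=cams.camera_model("scene")
s=lambda x,y:(x/3+240,y/3+140)
print(sensors.sense()["tcp_pos"],sensors.sense()["force"])
for n,p,z in [("greenknob",(425,316),.096),("greenbaselow",(415,395),0),("greenleft",(384,365),.0),("blueNoseL",(337,125),0),("blueNoseR",(395,123),0),("redend",(58,218),.01),("redtop",(92,158),.01),("redtip",(122,112),.005)]: print(n,plane(S,s(*p),z))
m,im=snap("wrist","w1")
print([ (n,proj(m,p)) for n,p in [("cap",(.7015,.006,.138))]])
E
```

```text
[0.6245 0.0001 0.2306] [-0.3899  0.5429  0.1805]
greenknob [0.6184 0.1971 0.096 ]
greenbaselow [0.6378 0.1989 0.    ]
greenleft [0.6017 0.1817 0.    ]
blueNoseL [0.2985 0.2288 0.    ]
blueNoseR [0.3075 0.2909 0.    ]
redend [ 0.3791 -0.0862  0.01  ]
redtop [ 0.3051 -0.0391  0.01  ]
redtip [0.24   0.0047 0.005 ]
[('cap', array([386.877 , 201.7468]))]
```

View pics/w1.png

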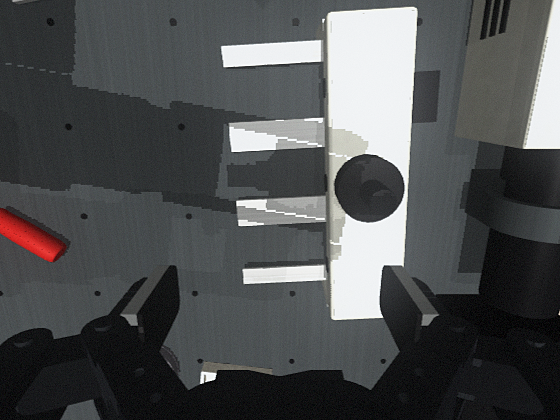

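The move was refused because it needs all six keys. The wrist view from the start pose still helps: the cap disc is at about (369,188), and the bridge top's corners are at (329,9), (417,8), (405,320) and (331,319).

```bash
python3 - <<'E'
from u import *
np.set_printoptions(precision=4,suppress=True)
m=cams.camera_model("wrist")
im=cv2.imread("pics/w1.png")
c=[plane(m,a,.082)[:2] for a in [(328.5,10),(417,9),(405,320),(330.5,319)]];print("bridge",*c,np.mean(c,0))
v=c[0]-c[3]+c[1]-c[2];print(np.degrees(np.arctan2(-v[0],v[1])))
print("cap",plane(m,(369,188),.1),"outer wall ends",[plane(m,a,.0165) for a in [(221,56),(229,137),(237,212),(243,276)]])
E
```

```text
bridge [0.6622 0.141 ] [0.7292 0.1416] [ 0.7487 -0.1317] [ 0.6751 -0.1304] [0.7038 0.0051]
3.4079591563344738
cap [0.6984 0.0068 0.1   ] outer wall ends [array([0.5689, 0.1169, 0.0165]), array([0.5733, 0.0403, 0.0165]), array([ 0.5785, -0.0405,  0.0165]), array([ 0.5826, -0.1184,  0.0165])]
```

move_arm([
  {"dx":0.75,"dy":0,"dz":0,"rx":0,"ry":0,"rz":0},
  {"dx":0.75,"dy":0,"dz":0,"rx":0,"ry":0,"rz":0},
  {"dx":0.75,"dy":0,"dz":0,"rx":0,"ry":0,"rz":0},
  {"dx":0.8,"dy":0.3,"dz":0,"rx":0,"ry":0,"rz":0},
  {"dx":0,"dy":0,"dz":0,"rx":0,"ry":0,"rz":0},
  {"dx":0,"dy":0,"dz":0,"rx":0,"ry":0,"rz":0},
  {"dx":0,"dy":0,"dz":0,"rx":0,"ry":0,"rz":0},
  {"dx":0,"dy":0,"dz":0,"rx":0,"ry":0,"rz":0},
  {"dx":0,"dy":0,"dz":0,"rx":0,"ry":0,"rz":0},
  {"dx":0,"dy":0,"dz":0,"rx":0,"ry":0,"rz":0},
])

```text
t: 1.45
tcp_pos: [0.7012, 0.0075, 0.2314]
tool_rot: [0.707, 0.707, 0.0, 0.0]
force: [-0.3, 0.1, 0.6]
finger_gap: 1.001
gripper_force: 0.0
```

move_arm([
  {"dx":-0.04,"dy":0,"dz":-0.96,"rx":0,"ry":0,"rz":0},
  {"dx":0,"dy":0,"dz":-0.96,"rx":0,"ry":0,"rz":0},
  {"dx":0,"dy":0,"dz":-0.96,"rx":0,"ry":0,"rz":0},
  {"dx":0,"dy":0,"dz":-0.96,"rx":0,"ry":0,"rz":0},
  {"dx":0,"dy":0,"dz":-0.96,"rx":0,"ry":0,"rz":0},
  {"dx":0,"dy":0,"dz":0,"rx":0,"ry":0,"rz":0},
  {"dx":0,"dy":0,"dz":0,"rx":0,"ry":0,"rz":0},
  {"dx":0,"dy":0,"dz":0,"rx":0,"ry":0,"rz":0},
  {"dx":0,"dy":0,"dz":0,"rx":0,"ry":0,"rz":0},
  {"dx":0,"dy":0,"dz":0,"rx":0,"ry":0,"rz":0},
])

```text
t: 2.7
tcp_pos: [0.7005, 0.0075, 0.112]
tool_rot: [0.707, 0.707, 0.0, 0.0]
force: [-0.3, 0.8, 0.4]
finger_gap: 1.001
gripper_force: 0.0
```

move_arm([
  {"dx":0,"dy":0,"dz":0,"rx":0,"ry":0,"rz":0},
  {"dx":0,"dy":0,"dz":0,"rx":0,"ry":0,"rz":0},
  {"dx":0,"dy":0,"dz":0,"rx":0,"ry":0,"rz":0},
  {"dx":0,"dy":0,"dz":0,"rx":0,"ry":0,"rz":0},
  {"dx":0,"dy":0,"dz":0,"rx":0,"ry":0,"rz":0},
  {"dx":0,"dy":0,"dz":0,"rx":0,"ry":0,"rz":0},
  {"dx":0,"dy":0,"dz":0,"rx":0,"ry":0,"rz":0},
  {"dx":0,"dy":0,"dz":0,"rx":0,"ry":0,"rz":0},
  {"dx":0,"dy":0,"dz":0,"rx":0,"ry":0,"rz":0},
  {"dx":0,"dy":0,"dz":0,"rx":0,"ry":0,"rz":0},
], claw=0, newtons=30)

```text
t: 3.95
tcp_pos: [0.7002, 0.0075, 0.1113]
tool_rot: [0.707, 0.707, -0.0, 0.0]
force: [-0.1, -0.1, 0.1]
finger_gap: 0.221
gripper_force: 29.3
```

move_arm([
  {"dx":0,"dy":0,"dz":0.9,"rx":0,"ry":0,"rz":0},
  {"dx":0,"dy":0,"dz":0.9,"rx":0,"ry":0,"rz":0},
  {"dx":0,"dy":0,"dz":0.9,"rx":0,"ry":0,"rz":0},
  {"dx":0,"dy":0,"dz":0.9,"rx":0,"ry":0,"rz":0},
  {"dx":-1,"dy":-1,"dz":0,"rx":0,"ry":0,"rz":0},
  {"dx":-1,"dy":-1,"dz":0,"rx":0,"ry":0,"rz":0},
  {"dx":-1,"dy":-1,"dz":0,"rx":0,"ry":0,"rz":0},
  {"dx":-1,"dy":-1,"dz":0,"rx":0,"ry":0,"rz":0},
  {"dx":-1,"dy":-1,"dz":0,"rx":0,"ry":0,"rz":0},
  {"dx":-1,"dy":-1,"dz":0,"rx":0,"ry":0,"rz":0},
])

```text
t: 5.2
tcp_pos: [0.5493, -0.1432, 0.2013]
tool_rot: [0.707, 0.707, -0.0, -0.0]
force: [0.4, -0.9, -1.4]
finger_gap: 0.218
gripper_force: 29.4
```

move_arm([
  {"dx":-1,"dy":-1,"dz":0,"rx":0,"ry":0,"rz":0},
  {"dx":-1,"dy":-1,"dz":0,"rx":0,"ry":0,"rz":0},
  {"dx":-1,"dy":-1,"dz":0,"rx":0,"ry":0,"rz":0},
  {"dx":-1,"dy":-1,"dz":0,"rx":0,"ry":0,"rz":0},
  {"dx":0,"dy":-1,"dz":0,"rx":0,"ry":0,"rz":0},
  {"dx":0,"dy":-1,"dz":0,"rx":0,"ry":0,"rz":0},
  {"dx":0,"dy":-1,"dz":0,"rx":0,"ry":0,"rz":0},
  {"dx":0,"dy":-0.5,"dz":0,"rx":0,"ry":0,"rz":0},
  {"dx":0,"dy":0,"dz":0,"rx":0,"ry":0,"rz":0},
  {"dx":0,"dy":0,"dz":0,"rx":0,"ry":0,"rz":0},
])

```text
t: 6.45
tcp_pos: [0.4501, -0.329, 0.2011]
tool_rot: [0.707, 0.707, 0.0, -0.001]
force: [0.6, 0.5, -0.8]
finger_gap: 0.222
gripper_force: 29.5
```

```bash
python3 - <<'E'
from u import *
np.set_printoptions(precision=4,suppress=True)
print(sensors.sense()["tcp_pos"],sensors.sense()["finger_gap"])
m,im=snap("wrist","w2")
print(proj(m,(.4476,-.2573,.018)))
E
```

```text
[ 0.4501 -0.329   0.2011] 0.2221759028843531
[276.1734 105.2966]
```

View pics/w2.png

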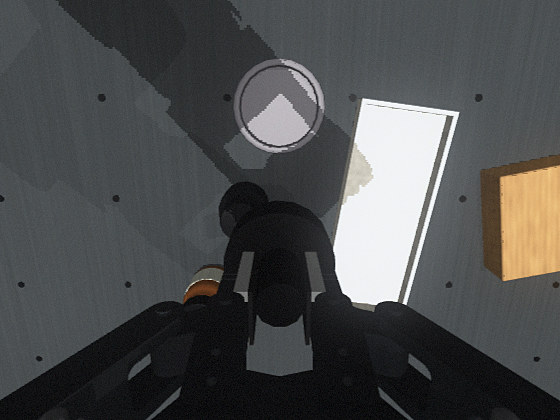

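The holder rim is centred at (279,105), which is about 3 mm from the earlier estimate. The cap is held level.

move_arm([
  {"dx":0,"dy":0.96,"dz":0,"rx":0,"ry":0,"rz":0},
  {"dx":0,"dy":0.96,"dz":0,"rx":0,"ry":0,"rz":0},
  {"dx":0,"dy":0.96,"dz":0,"rx":0,"ry":0,"rz":0},
  {"dx":0,"dy":0,"dz":-0.9,"rx":0,"ry":0,"rz":0},
  {"dx":0,"dy":0,"dz":-0.9,"rx":0,"ry":0,"rz":0},
  {"dx":0,"dy":0,"dz":-0.9,"rx":0,"ry":0,"rz":0},
  {"dx":0,"dy":0,"dz":-0.9,"rx":0,"ry":0,"rz":0},
  {"dx":0,"dy":0,"dz":-0.9,"rx":0,"ry":0,"rz":0},
  {"dx":0,"dy":0,"dz":-0.9,"rx":0,"ry":0,"rz":0},
  {"dx":0,"dy":0,"dz":-0.9,"rx":0,"ry":0,"rz":0},
])

```text
t: 7.75
tcp_pos: [0.4505, -0.2564, 0.0435]
tool_rot: [0.707, 0.708, 0.0, 0.0]
force: [-0.0, 0.3, -0.8]
finger_gap: 0.223
gripper_force: 29.5
```

move_arm([
  {"dx":0,"dy":0,"dz":-0.1,"rx":0,"ry":0,"rz":0},
  {"dx":0,"dy":0,"dz":-0.1,"rx":0,"ry":0,"rz":0},
  {"dx":0,"dy":0,"dz":-0.1,"rx":0,"ry":0,"rz":0},
  {"dx":0,"dy":0,"dz":-0.06,"rx":0,"ry":0,"rz":0},
  {"dx":0,"dy":0,"dz":0,"rx":0,"ry":0,"rz":0},
  {"dx":0,"dy":0,"dz":0,"rx":0,"ry":0,"rz":0},
  {"dx":0,"dy":0,"dz":0,"rx":0,"ry":0,"rz":0},
  {"dx":0,"dy":0,"dz":0,"rx":0,"ry":0,"rz":0},
  {"dx":0,"dy":0,"dz":0,"rx":0,"ry":0,"rz":0},
  {"dx":0,"dy":0,"dz":0,"rx":0,"ry":0,"rz":0},
])

```text
t: 9.0
tcp_pos: [0.4502, -0.258, 0.0348]
tool_rot: [0.707, 0.707, 0.0, -0.0]
force: [0.5, -0.2, -0.5]
finger_gap: 0.223
gripper_force: 29.5
```

move_arm([
  {"dx":0,"dy":0,"dz":0,"rx":0,"ry":0,"rz":0},
  {"dx":0,"dy":0,"dz":0,"rx":0,"ry":0,"rz":0},
  {"dx":0,"dy":0,"dz":0,"rx":0,"ry":0,"rz":0},
  {"dx":0,"dy":0,"dz":0,"rx":0,"ry":0,"rz":0},
  {"dx":0,"dy":0,"dz":0,"rx":0,"ry":0,"rz":0},
  {"dx":0,"dy":0,"dz":0.5,"rx":0,"ry":0,"rz":0},
  {"dx":0,"dy":0,"dz":1,"rx":0,"ry":0,"rz":0},
  {"dx":0,"dy":0,"dz":1,"rx":0,"ry":0,"rz":0},
  {"dx":0,"dy":0,"dz":1,"rx":0,"ry":0,"rz":0},
  {"dx":0,"dy":0,"dz":1,"rx":0,"ry":0,"rz":0},
], claw=100)

```text
t: 10.25
tcp_pos: [0.4502, -0.2579, 0.149]
tool_rot: [0.707, 0.707, 0.0, 0.0]
force: [-0.6, -0.3, 0.8]
finger_gap: 1.0
gripper_force: 0.0
```

move_arm([
  {"dx":-0.1,"dy":1,"dz":1,"rx":0,"ry":0,"rz":-0.3},
  {"dx":-0.1,"dy":1,"dz":1,"rx":0,"ry":0,"rz":-0.3},
  {"dx":-0.1,"dy":1,"dz":1,"rx":0,"ry":0,"rz":-0.3},
  {"dx":-0.1,"dy":1,"dz":1,"rx":0,"ry":0,"rz":-0.3},
  {"dx":-0.1,"dy":1,"dz":0.5,"rx":0,"ry":0,"rz":-0.3},
  {"dx":-0.1,"dy":1,"dz":0,"rx":0,"ry":0,"rz":-0.3},
  {"dx":-0.1,"dy":1,"dz":0,"rx":0,"ry":0,"rz":-0.3},
  {"dx":-0.1,"dy":1,"dz":0,"rx":0,"ry":0,"rz":-0.3},
  {"dx":-0.1,"dy":1,"dz":0,"rx":0,"ry":0,"rz":-0.3},
  {"dx":0,"dy":1,"dz":0,"rx":0,"ry":0,"rz":0},
])

```text
t: 11.5
tcp_pos: [0.4271, -0.007, 0.2606]
tool_rot: [0.997, 0.078, 0.0, 0.0]
force: [-0.8, -0.6, -0.1]
finger_gap: 1.0
gripper_force: 0.0
```

move_arm([
  {"dx":-0.1,"dy":1,"dz":0,"rx":0,"ry":0,"rz":0},
  {"dx":-0.1,"dy":1,"dz":0,"rx":0,"ry":0,"rz":0},
  {"dx":-0.1,"dy":1,"dz":0,"rx":0,"ry":0,"rz":0},
  {"dx":-0.1,"dy":1,"dz":0,"rx":0,"ry":0,"rz":0},
  {"dx":-0.1,"dy":1,"dz":0,"rx":0,"ry":0,"rz":0},
  {"dx":-0.1,"dy":1,"dz":0,"rx":0,"ry":0,"rz":0},
  {"dx":-0.1,"dy":1,"dz":0,"rx":0,"ry":0,"rz":0},
  {"dx":-0.1,"dy":1,"dz":0,"rx":0,"ry":0,"rz":0},
  {"dx":0,"dy":0,"dz":0,"rx":0,"ry":0,"rz":0},
  {"dx":0,"dy":0,"dz":0,"rx":0,"ry":0,"rz":0},
])

```text
t: 12.75
tcp_pos: [0.4075, 0.1916, 0.2602]
tool_rot: [0.997, 0.079, 0.0, 0.0]
force: [-0.4, 0.5, -0.4]
finger_gap: 1.001
gripper_force: 0.0
```

```bash
python3 - <<'E'
from u import *
np.set_printoptions(precision=4,suppress=True)
print(sensors.sense()["tcp_pos"],sensors.sense()["q"])
m,im=snap("wrist","w3"); s,ims=snap("scene","s3")
# mosaic: wrist + scene crop of holder
c=cv2.resize(ims[210:270,170:230],(240,240)); im=np.hstack([im,cv2.copyMakeBorder(c,0,180,0,0,cv2.BORDER_CONSTANT)]); cv2.imwrite("pics/w3m.png",im)
E
```

```text
[0.4075 0.1916 0.2602] [ 0.1908  0.2514  1.8157 -0.0005  1.0742  1.6044]
```

View pics/w3m.png

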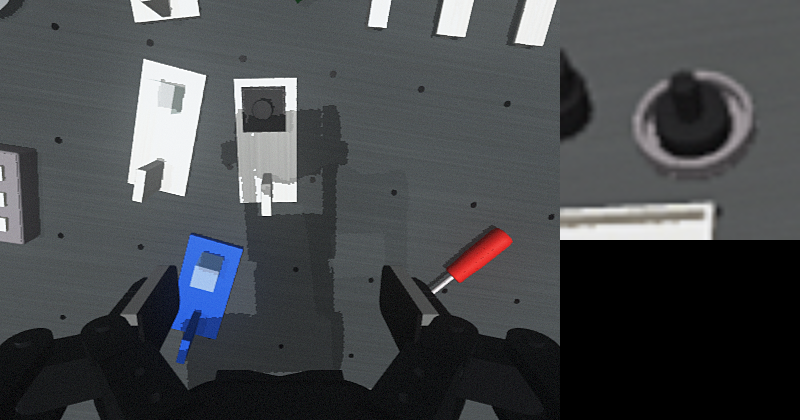

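The cap sits in its holder. The wrist view shows plate A with corners near (234,79), (297,78), (297,203) and (239,203), and plate B near (145,60), (206,75), (183,195) and (128,183).

```bash
cat >> u.py <<'E'
def plate(m,c):
    """corners noseL,noseR,tailR,tailL px -> fin xy, yaw deg, len, width"""
    P=np.array([plane(m,a,.008)[:2] for a in c]);u=(P[0]+P[1]-P[2]-P[3]);L=np.linalg.norm(u)/2;u/=2*L
    return P.mean(0)-u*.051,np.degrees(np.arctan2(u[1],u[0])),L,np.linalg.norm(P[0]-P[1])
E
python3 - <<'E'
from u import *
np.set_printoptions(precision=4,suppress=True)
m=cams.camera_model("wrist")
print("A",plate(m,[(234,79),(297,78),(297,203),(238,204)]))
print("B",plate(m,[(144,60),(206,75),(184,196),(128,183)]))
print("finA top",plane(m,(266,213),.066),plane(m,(267,180),.066))
print("knobA",plane(m,(262,109),.09))
E
```

```text
A (array([0.3838, 0.2016]), np.float64(9.198300814806515), np.float64(0.14079645625291265), np.float64(0.06815857451848237))
B (array([0.3798, 0.3295]), np.float64(-5.395943086185849), np.float64(0.13881080470777818), np.float64(0.0668246309989097))
finA top [0.3713 0.1992 0.066 ] [0.4059 0.2032 0.066 ]
knobA [0.4734 0.2167 0.09  ]
```

move_arm([
  {"dx":-0.94,"dy":0.4,"dz":-0.4,"rx":0,"ry":0,"rz":0},
  {"dx":0,"dy":0,"dz":-1,"rx":0,"ry":0,"rz":0},
  {"dx":0,"dy":0,"dz":-1,"rx":0,"ry":0,"rz":0},
  {"dx":0,"dy":0,"dz":-1,"rx":0,"ry":0,"rz":0},
  {"dx":0,"dy":0,"dz":-1,"rx":0,"ry":0,"rz":0},
  {"dx":0,"dy":0,"dz":-1,"rx":0,"ry":0,"rz":0},
  {"dx":0,"dy":0,"dz":-1,"rx":0,"ry":0,"rz":0},
  {"dx":0,"dy":0,"dz":-1,"rx":0,"ry":0,"rz":0},
  {"dx":0,"dy":0,"dz":-1,"rx":0,"ry":0,"rz":0},
  {"dx":0,"dy":0,"dz":-1,"rx":0,"ry":0,"rz":0},
])

```text
t: 14.1
tcp_pos: [0.3851, 0.2014, 0.0241]
tool_rot: [0.997, 0.078, 0.0, -0.0]
force: [0.8, 0.3, -0.3]
finger_gap: 1.003
gripper_force: 0.0
```

move_arm([
  {"dx":0,"dy":0,"dz":0,"rx":0,"ry":0,"rz":0},
  {"dx":0,"dy":0,"dz":0,"rx":0,"ry":0,"rz":0},
  {"dx":0,"dy":0,"dz":0,"rx":0,"ry":0,"rz":0},
  {"dx":0,"dy":0,"dz":0,"rx":0,"ry":0,"rz":0},
  {"dx":0,"dy":0,"dz":0,"rx":0,"ry":0,"rz":0},
  {"dx":0,"dy":0,"dz":0,"rx":0,"ry":0,"rz":0},
  {"dx":0,"dy":0,"dz":0,"rx":0,"ry":0,"rz":0},
  {"dx":0,"dy":0,"dz":0,"rx":0,"ry":0,"rz":0},
  {"dx":0,"dy":0,"dz":0,"rx":0,"ry":0,"rz":0},
  {"dx":0,"dy":0,"dz":0,"rx":0,"ry":0,"rz":0},
], claw=0, newtons=60)

```text
t: 15.35
tcp_pos: [0.3847, 0.2022, 0.0257]
tool_rot: [0.997, 0.079, 0.001, -0.0]
force: [0.7, 0.6, 7.1]
finger_gap: 0.113
gripper_force: 59.6
```

move_arm([
  {"dx":0.2,"dy":-1,"dz":0,"rx":0,"ry":0,"rz":-0.02},
  {"dx":0.2,"dy":-1,"dz":0,"rx":0,"ry":0,"rz":-0.02},
  {"dx":0.2,"dy":-1,"dz":0,"rx":0,"ry":0,"rz":-0.02},
  {"dx":0.2,"dy":-1,"dz":0,"rx":0,"ry":0,"rz":-0.02},
  {"dx":0.2,"dy":-1,"dz":0,"rx":0,"ry":0,"rz":-0.02},
  {"dx":0.2,"dy":-1,"dz":0,"rx":0,"ry":0,"rz":-0.02},
  {"dx":0.2,"dy":-1,"dz":0,"rx":0,"ry":0,"rz":-0.02},
  {"dx":0.2,"dy":-1,"dz":0,"rx":0,"ry":0,"rz":-0.02},
  {"dx":0,"dy":-1,"dz":0,"rx":0,"ry":0,"rz":-0.02},
  {"dx":0,"dy":-1,"dz":0,"rx":0,"ry":0,"rz":-0.01},
])

```text
t: 16.6
tcp_pos: [0.4237, -0.0475, 0.0257]
tool_rot: [1.0, 0.03, -0.0, -0.0]
force: [0.5, 8.3, 9.1]
finger_gap: 0.107
gripper_force: 60.5
```

move_arm([
  {"dx":0,"dy":-0.57,"dz":0,"rx":0,"ry":0,"rz":0},
  {"dx":0,"dy":-0.57,"dz":0,"rx":0,"ry":0,"rz":0},
  {"dx":0,"dy":-0.57,"dz":0,"rx":0,"ry":0,"rz":0},
  {"dx":0,"dy":0,"dz":0,"rx":0,"ry":0,"rz":0},
  {"dx":0,"dy":0,"dz":0,"rx":0,"ry":0,"rz":0},
  {"dx":0,"dy":0,"dz":0,"rx":0,"ry":0,"rz":0},
  {"dx":0,"dy":0,"dz":0,"rx":0,"ry":0,"rz":0},
  {"dx":0,"dy":0,"dz":0,"rx":0,"ry":0,"rz":0},
  {"dx":0,"dy":0,"dz":0,"rx":0,"ry":0,"rz":0},
  {"dx":0,"dy":0,"dz":0,"rx":0,"ry":0,"rz":0},
])

```text
t: 17.85
tcp_pos: [0.4235, -0.0909, 0.0257]
tool_rot: [1.0, 0.029, -0.0, 0.0]
force: [-3.4, -3.1, 7.8]
finger_gap: 0.105
gripper_force: 60.2
```

```bash
python3 - <<'E'
from u import *
np.set_printoptions(precision=4,suppress=True)
print(sensors.sense()["tcp_pos"],sensors.sense()["tool_rot"])
m,im=snap("wrist","w4");S,ims=snap("scene","s4");np.save("w4.npy",m,allow_pickle=True)
E
```

```text
[ 0.4235 -0.0909  0.0257] [ 0.9996  0.0295 -0.0003  0.0002]
```

View pics/w4.png

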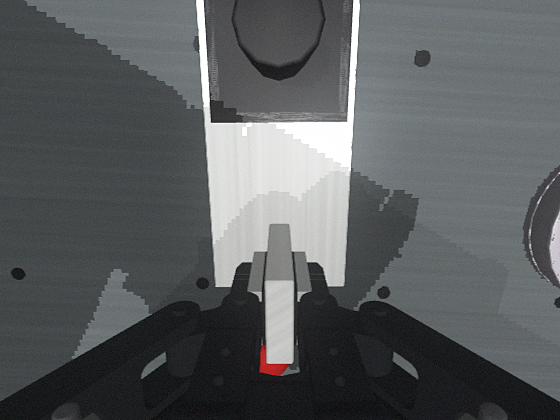

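The wrist view shows the plate square to the tool, with the fin firmly gripped. Next I'll pin down the bay-3 channel laterally from the lip edges in w1.

```bash
python3 - <<'E'
from u import *
np.set_printoptions(precision=4,suppress=True)
E=np.array([[9.99998938e-01,-1.35506878e-03,-5.35847668e-04,-6.24387101e-01],[-1.14244008e-03,-9.57345346e-01,2.88943909e-01,-3.66307531e-02],[-9.04530140e-04,-2.88942990e-01,-9.57345878e-01,3.79597599e-01],[0,0,0,1]])
m=dict(fx=342.996,fy=342.996,cx=279.087,cy=206.367,extrinsics=E)
g=cv2.imread("pics/w1.png").min(2).astype(int)
for x in (250,265,280,295,310):
    p=g[:,x-2:x+3].mean(1); e=[]
    on=p>115
    for y in range(30,300):
        if on[y]!=on[y-1]: e.append((y,round(float(plane(m,(x,y-.5),.0165)[1]),4)))
    print(x,round(float(plane(m,(x,150),.0165)[0]),4),e)
E
```

```text
250 0.5943 [(44, 0.1279), (66, 0.1084), (122, 0.0557), (151, 0.0265), (200, -0.0262), (226, -0.0561), (268, -0.1074), (284, -0.128)]
265 0.6098 [(43, 0.1287), (65, 0.1093), (121, 0.0567), (150, 0.0275), (199, -0.0251), (225, -0.0549), (268, -0.1074), (283, -0.1267)]
280 0.6254 [(42, 0.1296), (64, 0.1102), (120, 0.0577), (149, 0.0285), (198, -0.024), (224, -0.0538), (267, -0.1062), (283, -0.1267)]
295 0.6409 [(41, 0.1304), (63, 0.111), (119, 0.0586), (149, 0.0285), (198, -0.0241), (223, -0.0526), (266, -0.1049), (282, -0.1255)]
310 0.6565 [(40, 0.1312), (62, 0.1119), (118, 0.0596), (148, 0.0295), (197, -0.023), (223, -0.0527), (265, -0.1037), (281, -0.1242)]
```

move_arm([
  {"dx":0.5,"dy":0,"dz":0,"rx":0,"ry":0,"rz":0},
  {"dx":0.5,"dy":0.04,"dz":0,"rx":0,"ry":0,"rz":0},
  {"dx":0.5,"dy":0.04,"dz":0,"rx":0,"ry":0,"rz":0},
  {"dx":0.5,"dy":0.04,"dz":0,"rx":0,"ry":0,"rz":0},
  {"dx":0.5,"dy":0.03,"dz":0,"rx":0,"ry":0,"rz":0},
  {"dx":0.5,"dy":0.03,"dz":0,"rx":0,"ry":0,"rz":0},
  {"dx":0.5,"dy":0.03,"dz":0,"rx":0,"ry":0,"rz":0},
  {"dx":0.5,"dy":0.03,"dz":0,"rx":0,"ry":0,"rz":0},
  {"dx":0.5,"dy":0.03,"dz":0,"rx":0,"ry":0,"rz":0},
  {"dx":0,"dy":0,"dz":0,"rx":0,"ry":0,"rz":0},
])

```text
t: 19.2
tcp_pos: [0.5358, -0.0833, 0.0257]
tool_rot: [1.0, 0.029, -0.001, -0.0]
force: [-2.1, 1.5, 7.9]
finger_gap: 0.11
gripper_force: 60.0
```

move_arm([
  {"dx":0.4,"dy":0,"dz":0,"rx":0,"ry":0,"rz":0},
  {"dx":0.37,"dy":0,"dz":0,"rx":0,"ry":0,"rz":0},
  {"dx":0,"dy":0,"dz":0,"rx":0,"ry":0,"rz":0},
  {"dx":0,"dy":0,"dz":0,"rx":0,"ry":0,"rz":0},
  {"dx":0,"dy":0,"dz":0,"rx":0,"ry":0,"rz":0},
  {"dx":0,"dy":0,"dz":0,"rx":0,"ry":0,"rz":0},
  {"dx":0,"dy":0,"dz":0,"rx":0,"ry":0,"rz":0},
  {"dx":0,"dy":0,"dz":0,"rx":0,"ry":0,"rz":0},
  {"dx":0,"dy":0,"dz":0,"rx":0,"ry":0,"rz":0},
  {"dx":0,"dy":0,"dz":0,"rx":0,"ry":0,"rz":0},
])

```text
t: 20.45
tcp_pos: [0.554, -0.0832, 0.0257]
tool_rot: [1.0, 0.029, -0.002, -0.001]
force: [-4.9, 0.9, 7.6]
finger_gap: 0.111
gripper_force: 60.2
```

move_arm([
  {"dx":0,"dy":0,"dz":0,"rx":0,"ry":0,"rz":0},
  {"dx":0,"dy":0,"dz":0,"rx":0,"ry":0,"rz":0},
  {"dx":0,"dy":0,"dz":0,"rx":0,"ry":0,"rz":0},
  {"dx":0,"dy":0,"dz":0,"rx":0,"ry":0,"rz":0},
  {"dx":0,"dy":0,"dz":0.5,"rx":0,"ry":0,"rz":0},
  {"dx":0,"dy":0,"dz":1,"rx":0,"ry":0,"rz":0},
  {"dx":0,"dy":0,"dz":1,"rx":0,"ry":0,"rz":0},
  {"dx":0,"dy":0,"dz":1,"rx":0,"ry":0,"rz":0},
  {"dx":0,"dy":0,"dz":1,"rx":0,"ry":0,"rz":0},
  {"dx":0,"dy":0,"dz":1,"rx":0,"ry":0,"rz":0},
], claw=60)

```text
t: 21.7
tcp_pos: [0.5559, -0.0839, 0.164]
tool_rot: [1.0, 0.029, 0.0, 0.0]
force: [-0.0, 0.7, 0.7]
finger_gap: 0.605
gripper_force: 0.0
```

```bash
python3 - <<'E'
from u import *
print(sensors.sense()["tcp_pos"])
m,im=snap("wrist","w5");S,ims=snap("scene","s5")
c=cv2.resize(ims[190:330,250:370],(280,327)); im=np.hstack([im[:,50:510],cv2.copyMakeBorder(c,0,93,0,0,cv2.BORDER_CONSTANT)]); cv2.imwrite("pics/w5m.png",im)
print(proj(m,(.644,-.079,.096)))
E
```

```text
[ 0.55593264 -0.08394724  0.16402149]
[279.3334969   76.88350677]
```

View pics/w5m.png

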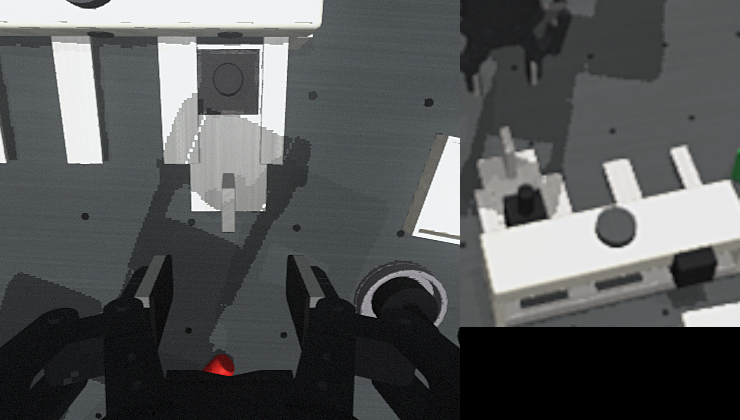

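Carrier A is under bay 3's lips, with its knob at (278,78) as predicted.

move_arm([
  {"dx":0.88,"dy":0.05,"dz":0,"rx":0,"ry":0,"rz":0},
  {"dx":0.88,"dy":0.05,"dz":0,"rx":0,"ry":0,"rz":0},
  {"dx":0.88,"dy":0.05,"dz":0,"rx":0,"ry":0,"rz":0},
  {"dx":0.88,"dy":0.05,"dz":0,"rx":0,"ry":0,"rz":0},
  {"dx":0,"dy":0,"dz":0,"rx":0,"ry":0,"rz":0},
  {"dx":0,"dy":0,"dz":-0.96,"rx":0,"ry":0,"rz":0},
  {"dx":0,"dy":0,"dz":-0.96,"rx":0,"ry":0,"rz":0},
  {"dx":0,"dy":0,"dz":-0.96,"rx":0,"ry":0,"rz":0},
  {"dx":0,"dy":0,"dz":-0.96,"rx":0,"ry":0,"rz":0},
  {"dx":0,"dy":0,"dz":0,"rx":0,"ry":0,"rz":0},
])

```text
t: 23.05
tcp_pos: [0.6408, -0.0783, 0.064]
tool_rot: [1.0, 0.029, -0.003, -0.001]
force: [-0.6, -0.4, -0.5]
finger_gap: 0.601
gripper_force: 0.0
```

move_arm([
  {"dx":0,"dy":0,"dz":0,"rx":0,"ry":0,"rz":0},
  {"dx":0,"dy":0,"dz":0,"rx":0,"ry":0,"rz":0},
  {"dx":0,"dy":0,"dz":0,"rx":0,"ry":0,"rz":0},
  {"dx":0,"dy":0,"dz":0,"rx":0,"ry":0,"rz":0},
  {"dx":0,"dy":0,"dz":0,"rx":0,"ry":0,"rz":0},
  {"dx":0,"dy":0,"dz":0,"rx":0,"ry":0,"rz":0},
  {"dx":0,"dy":0,"dz":0,"rx":0,"ry":0,"rz":0},
  {"dx":0,"dy":0,"dz":0,"rx":0,"ry":0,"rz":0},
  {"dx":0,"dy":0,"dz":0,"rx":0,"ry":0,"rz":0},
  {"dx":0,"dy":0,"dz":0,"rx":0,"ry":0,"rz":0},
], claw=0, newtons=60)

```text
t: 24.3
tcp_pos: [0.6446, -0.079, 0.0675]
tool_rot: [1.0, 0.029, 0.001, 0.0]
force: [-1.4, 2.7, 5.9]
finger_gap: 0.188
gripper_force: 59.3
```

move_arm([
  {"dx":0,"dy":0,"dz":0.25,"rx":0,"ry":0,"rz":0},
  {"dx":0,"dy":0,"dz":0.25,"rx":0,"ry":0,"rz":0},
  {"dx":0,"dy":0,"dz":0.25,"rx":0,"ry":0,"rz":0},
  {"dx":0,"dy":0,"dz":0.25,"rx":0,"ry":0,"rz":0},
  {"dx":0,"dy":0,"dz":0.25,"rx":0,"ry":0,"rz":0},
  {"dx":0,"dy":0,"dz":0.25,"rx":0,"ry":0,"rz":0},
  {"dx":0,"dy":0,"dz":0.25,"rx":0,"ry":0,"rz":0},
  {"dx":0,"dy":0,"dz":0.25,"rx":0,"ry":0,"rz":0},
  {"dx":0,"dy":0,"dz":0.5,"rx":0,"ry":0,"rz":0},
  {"dx":0,"dy":0,"dz":1,"rx":0,"ry":0,"rz":0},
])

```text
t: 25.55
tcp_pos: [0.6432, -0.0788, 0.1538]
tool_rot: [1.0, 0.029, -0.001, -0.0]
force: [0.3, 0.4, -1.5]
finger_gap: 0.19
gripper_force: 59.0
```

```bash
python3 - <<'E'
from u import *
m,im=snap("wrist","w6");S,ims=snap("scene","s6");D,imd=snap("side","d6")
c=cv2.resize(ims[190:330,250:370],(280,327)); e=cv2.resize(imd[100:240,250:390],(327,327));cv2.imwrite("pics/s6m.png",np.hstack([c,e]))
print(sensors.sense()["force"],sensors.sense()["tcp_pos"])
E
```

```text
[-0.0737509  -0.10370341 -1.39032494] [ 0.64528803 -0.07932035  0.15573179]
```

View pics/s6m.png

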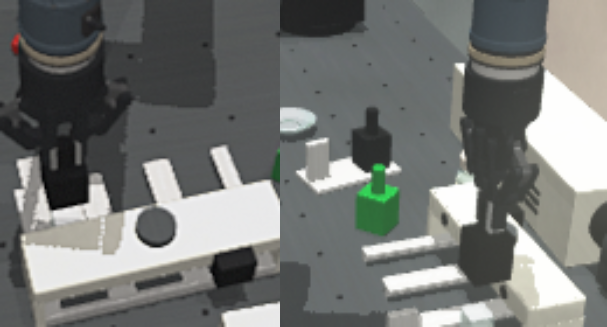

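The shield is cleanly off and held, and the carrier stayed put. The wrist force shows about 1.1 N, the shield's weight. Next I'll take it to the far half of the tray.

move_arm([
  {"dx":-0.38,"dy":-1,"dz":0,"rx":0,"ry":0,"rz":0},
  {"dx":-0.38,"dy":-1,"dz":0,"rx":0,"ry":0,"rz":0},
  {"dx":-0.38,"dy":-1,"dz":0,"rx":0,"ry":0,"rz":0},
  {"dx":-0.38,"dy":-1,"dz":0,"rx":0,"ry":0,"rz":0},
  {"dx":-0.38,"dy":-1,"dz":0,"rx":0,"ry":0,"rz":0},
  {"dx":-0.38,"dy":-1,"dz":0,"rx":0,"ry":0,"rz":0},
  {"dx":-0.38,"dy":-1,"dz":0,"rx":0,"ry":0,"rz":0},
  {"dx":-0.38,"dy":-1,"dz":0,"rx":0,"ry":0,"rz":0},
  {"dx":-0.38,"dy":-1,"dz":0,"rx":0,"ry":0,"rz":0},
  {"dx":-0.38,"dy":-1,"dz":0,"rx":0,"ry":0,"rz":0},
])

```text
t: 26.95
tcp_pos: [0.5481, -0.3293, 0.1527]
tool_rot: [1.0, 0.029, -0.001, -0.001]
force: [-0.4, 0.3, -1.0]
finger_gap: 0.187
gripper_force: 59.1
```

move_arm([
  {"dx":0,"dy":-0.9,"dz":0,"rx":0,"ry":0,"rz":0},
  {"dx":0,"dy":-0.9,"dz":0,"rx":0,"ry":0,"rz":0},
  {"dx":0,"dy":-0.9,"dz":0,"rx":0,"ry":0,"rz":0},
  {"dx":0,"dy":-0.9,"dz":0,"rx":0,"ry":0,"rz":0},
  {"dx":0,"dy":0,"dz":0,"rx":0,"ry":0,"rz":0},
  {"dx":0,"dy":0,"dz":-1,"rx":0,"ry":0,"rz":0},
  {"dx":0,"dy":0,"dz":-1,"rx":0,"ry":0,"rz":0},
  {"dx":0,"dy":0,"dz":-1,"rx":0,"ry":0,"rz":0},
  {"dx":0,"dy":0,"dz":-0.5,"rx":0,"ry":0,"rz":0},
  {"dx":0,"dy":0,"dz":0,"rx":0,"ry":0,"rz":0},
])

```text
t: 28.2
tcp_pos: [0.5489, -0.4181, 0.0657]
tool_rot: [1.0, 0.029, -0.0, -0.001]
force: [0.0, 0.0, -0.6]
finger_gap: 0.19
gripper_force: 59.1
```

move_arm([
  {"dx":0,"dy":0,"dz":-0.1,"rx":0,"ry":0,"rz":0},
  {"dx":0,"dy":0,"dz":-0.05,"rx":0,"ry":0,"rz":0},
  {"dx":0,"dy":0,"dz":0,"rx":0,"ry":0,"rz":0},
  {"dx":0,"dy":0,"dz":0,"rx":0,"ry":0,"rz":0},
  {"dx":0,"dy":0,"dz":0,"rx":0,"ry":0,"rz":0},
  {"dx":0,"dy":0,"dz":0,"rx":0,"ry":0,"rz":0},
  {"dx":0,"dy":0,"dz":0,"rx":0,"ry":0,"rz":0},
  {"dx":0,"dy":0,"dz":0,"rx":0,"ry":0,"rz":0},
  {"dx":0,"dy":0,"dz":0,"rx":0,"ry":0,"rz":0},
  {"dx":0,"dy":0,"dz":0,"rx":0,"ry":0,"rz":0},
])

```text
t: 29.45
tcp_pos: [0.5494, -0.4193, 0.0636]
tool_rot: [1.0, 0.029, 0.001, 0.001]
force: [-0.9, 1.1, 5.3]
finger_gap: 0.194
gripper_force: 59.5
```

move_arm([
  {"dx":0,"dy":0,"dz":0,"rx":0,"ry":0,"rz":0},
  {"dx":0,"dy":0,"dz":0,"rx":0,"ry":0,"rz":0},
  {"dx":0,"dy":0,"dz":0,"rx":0,"ry":0,"rz":0},
  {"dx":0,"dy":0,"dz":0,"rx":0,"ry":0,"rz":0},
  {"dx":0,"dy":0,"dz":0.5,"rx":0,"ry":0,"rz":0},
  {"dx":0,"dy":0,"dz":1,"rx":0,"ry":0,"rz":0},
  {"dx":0,"dy":0,"dz":1,"rx":0,"ry":0,"rz":0},
  {"dx":0,"dy":0,"dz":1,"rx":0,"ry":0,"rz":0},
  {"dx":0,"dy":1,"dz":0,"rx":0,"ry":0,"rz":0},
  {"dx":0,"dy":1,"dz":0,"rx":0,"ry":0,"rz":0},
], claw=60)

```text
t: 30.7
tcp_pos: [0.5493, -0.3691, 0.1517]
tool_rot: [1.0, 0.028, 0.001, 0.001]
force: [0.5, 0.2, 0.2]
finger_gap: 0.597
gripper_force: 0.0
```

move_arm([
  {"dx":0,"dy":1,"dz":0,"rx":0,"ry":0,"rz":0},
  {"dx":0,"dy":1,"dz":0,"rx":0,"ry":0,"rz":0},
  {"dx":0,"dy":1,"dz":0,"rx":0,"ry":0,"rz":0},
  {"dx":0,"dy":1,"dz":0,"rx":0,"ry":0,"rz":0},
  {"dx":0,"dy":1,"dz":0,"rx":0,"ry":0,"rz":0},
  {"dx":0,"dy":1,"dz":0,"rx":0,"ry":0,"rz":0},
  {"dx":0,"dy":1,"dz":0,"rx":0,"ry":0,"rz":0},
  {"dx":0,"dy":1,"dz":0,"rx":0,"ry":0,"rz":0},
  {"dx":0,"dy":1,"dz":0,"rx":0,"ry":0,"rz":0},
  {"dx":0,"dy":1,"dz":0,"rx":0,"ry":0,"rz":0},
])

```text
t: 31.95
tcp_pos: [0.5489, -0.1173, 0.1501]
tool_rot: [1.0, 0.029, 0.0, 0.0]
force: [-0.1, -0.3, -0.1]
finger_gap: 0.598
gripper_force: 0.0
```

```bash
python3 - <<'E'
from u import *
np.set_printoptions(precision=4,suppress=True)
m,im=snap("wrist","w7");S,ims=snap("scene","s7");D,imd=snap("side","d7")
a=cv2.resize(im,(420,315));c=cv2.resize(ims[220:320,110:240],(380,292));d=cv2.resize(imd[270:400,240:400],(380,308));e=cv2.resize(ims[140:300,320:480],(420,285)); 
t=np.zeros((600,800,3),np.uint8);t[:315,:420]=a;t[315:600,:420]=e;t[:292,420:]=c;t[292:600,420:]=d;cv2.imwrite("pics/m7.png",t)
print(sensors.sense()["tcp_pos"],proj(m,(.554,-.0835,.066))*.75)
E
```

```text
[ 0.5488 -0.1174  0.1501] [173.0561 153.0703]
```

View pics/m7.png

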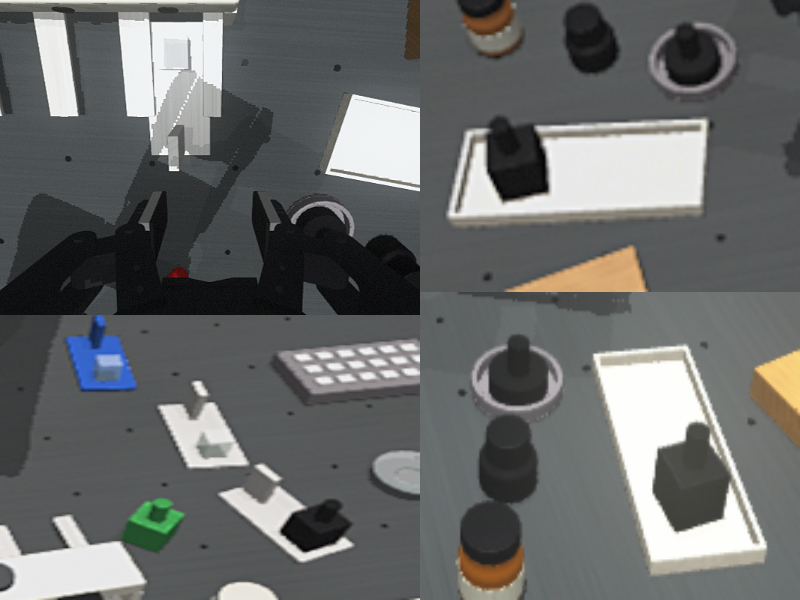

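The shield stands upright in the tray, and the cap is still fine. Carrier A is bare, with its fin where expected. Next is pushing it home.

move_arm([
  {"dx":0.1,"dy":0.68,"dz":0,"rx":0,"ry":0,"rz":0},
  {"dx":0.1,"dy":0.68,"dz":0,"rx":0,"ry":0,"rz":0},
  {"dx":0,"dy":0,"dz":0,"rx":0,"ry":0,"rz":0},
  {"dx":0,"dy":0,"dz":-1,"rx":0,"ry":0,"rz":0},
  {"dx":0,"dy":0,"dz":-1,"rx":0,"ry":0,"rz":0},
  {"dx":0,"dy":0,"dz":-1,"rx":0,"ry":0,"rz":0},
  {"dx":0,"dy":0,"dz":-1,"rx":0,"ry":0,"rz":0},
  {"dx":0,"dy":0,"dz":-0.96,"rx":0,"ry":0,"rz":0},
  {"dx":0,"dy":0,"dz":0,"rx":0,"ry":0,"rz":0},
  {"dx":0,"dy":0,"dz":0,"rx":0,"ry":0,"rz":0},
])

```text
t: 33.35
tcp_pos: [0.5545, -0.0854, 0.0266]
tool_rot: [1.0, 0.029, 0.0, 0.0]
force: [-0.3, 0.4, 0.5]
finger_gap: 0.596
gripper_force: 0.0
```

move_arm([
  {"dx":0,"dy":0,"dz":0,"rx":0,"ry":0,"rz":0},
  {"dx":0,"dy":0,"dz":0,"rx":0,"ry":0,"rz":0},
  {"dx":0,"dy":0,"dz":0,"rx":0,"ry":0,"rz":0},
  {"dx":0,"dy":0,"dz":0,"rx":0,"ry":0,"rz":0},
  {"dx":0,"dy":0,"dz":0,"rx":0,"ry":0,"rz":0},
  {"dx":0,"dy":0,"dz":0,"rx":0,"ry":0,"rz":0},
  {"dx":0,"dy":0,"dz":0,"rx":0,"ry":0,"rz":0},
  {"dx":0,"dy":0,"dz":0,"rx":0,"ry":0,"rz":0},
  {"dx":0,"dy":0,"dz":0,"rx":0,"ry":0,"rz":0},
  {"dx":0,"dy":0,"dz":0,"rx":0,"ry":0,"rz":0},
], claw=0, newtons=60)

```text
t: 34.6
tcp_pos: [0.5545, -0.085, 0.027]
tool_rot: [1.0, 0.029, 0.001, 0.0]
force: [-1.4, 0.8, 6.2]
finger_gap: 0.113
gripper_force: 59.7
```

move_arm([
  {"dx":0.3,"dy":0.02,"dz":0,"rx":0,"ry":0,"rz":0},
  {"dx":0.3,"dy":0.02,"dz":0,"rx":0,"ry":0,"rz":0},
  {"dx":0.3,"dy":0.02,"dz":0,"rx":0,"ry":0,"rz":0},
  {"dx":0.3,"dy":0.02,"dz":0,"rx":0,"ry":0,"rz":0},
  {"dx":0.3,"dy":0.02,"dz":0,"rx":0,"ry":0,"rz":0},
  {"dx":0.3,"dy":0.02,"dz":0,"rx":0,"ry":0,"rz":0},
  {"dx":0.2,"dy":0.01,"dz":0,"rx":0,"ry":0,"rz":0},
  {"dx":0.2,"dy":0.01,"dz":0,"rx":0,"ry":0,"rz":0},
  {"dx":0,"dy":0,"dz":0,"rx":0,"ry":0,"rz":0},
  {"dx":0,"dy":0,"dz":0,"rx":0,"ry":0,"rz":0},
])

```text
t: 35.85
tcp_pos: [0.607, -0.0811, 0.027]
tool_rot: [1.0, 0.029, -0.002, -0.0]
force: [-6.2, 0.6, 10.2]
finger_gap: 0.109
gripper_force: 60.3
```

move_arm([
  {"dx":0.08,"dy":0,"dz":0,"rx":0,"ry":0,"rz":0},
  {"dx":0.08,"dy":0,"dz":0,"rx":0,"ry":0,"rz":0},
  {"dx":0.08,"dy":0,"dz":0,"rx":0,"ry":0,"rz":0},
  {"dx":0.08,"dy":0,"dz":0,"rx":0,"ry":0,"rz":0},
  {"dx":0.08,"dy":0,"dz":0,"rx":0,"ry":0,"rz":0},
  {"dx":0,"dy":0,"dz":0,"rx":0,"ry":0,"rz":0},
  {"dx":0,"dy":0,"dz":0,"rx":0,"ry":0,"rz":0},
  {"dx":0,"dy":0,"dz":0,"rx":0,"ry":0,"rz":0},
  {"dx":0,"dy":0,"dz":0,"rx":0,"ry":0,"rz":0},
  {"dx":0,"dy":0,"dz":0,"rx":0,"ry":0,"rz":0},
])

```text
t: 37.1
tcp_pos: [0.614, -0.0809, 0.027]
tool_rot: [1.0, 0.029, -0.005, -0.001]
force: [-11.2, -0.3, 13.7]
finger_gap: 0.108
gripper_force: 61.0
```

move_arm([
  {"dx":0.1,"dy":0,"dz":0,"rx":0,"ry":0,"rz":0},
  {"dx":0.1,"dy":0,"dz":0,"rx":0,"ry":0,"rz":0},
  {"dx":0,"dy":0,"dz":0,"rx":0,"ry":0,"rz":0},
  {"dx":0,"dy":0,"dz":0,"rx":0,"ry":0,"rz":0},
  {"dx":0,"dy":0,"dz":0,"rx":0,"ry":0,"rz":0},
  {"dx":0,"dy":0,"dz":0,"rx":0,"ry":0,"rz":0},
  {"dx":0,"dy":0,"dz":0,"rx":0,"ry":0,"rz":0},
  {"dx":0,"dy":0,"dz":0,"rx":0,"ry":0,"rz":0},
  {"dx":0,"dy":0,"dz":0,"rx":0,"ry":0,"rz":0},
  {"dx":0,"dy":0,"dz":0,"rx":0,"ry":0,"rz":0},
])

```text
t: 38.35
tcp_pos: [0.614, -0.0806, 0.0269]
tool_rot: [1.0, 0.03, -0.01, -0.002]
force: [-21.4, -2.0, 19.9]
finger_gap: 0.109
gripper_force: 61.9
```

move_arm([
  {"dx":-0.2,"dy":0,"dz":0,"rx":0,"ry":0,"rz":0},
  {"dx":0,"dy":0,"dz":0,"rx":0,"ry":0,"rz":0},
  {"dx":0,"dy":0,"dz":0,"rx":0,"ry":0,"rz":0},
  {"dx":0,"dy":0,"dz":0,"rx":0,"ry":0,"rz":0},
  {"dx":0,"dy":0,"dz":0.5,"rx":0,"ry":0,"rz":0},
  {"dx":0,"dy":0,"dz":1,"rx":0,"ry":0,"rz":0},
  {"dx":0,"dy":0,"dz":1,"rx":0,"ry":0,"rz":0},
  {"dx":0,"dy":0,"dz":1,"rx":0,"ry":0,"rz":0},
  {"dx":0,"dy":0,"dz":1,"rx":0,"ry":0,"rz":0},
  {"dx":0,"dy":0,"dz":1,"rx":0,"ry":0,"rz":0},
], claw=60)

```text
t: 39.6
tcp_pos: [0.6192, -0.0814, 0.1653]
tool_rot: [1.0, 0.029, 0.001, 0.0]
force: [1.1, 0.4, 0.4]
finger_gap: 0.601
gripper_force: 0.0
```

move_arm([
  {"dx":-1,"dy":1,"dz":0.5,"rx":0,"ry":0,"rz":0},
  {"dx":-1,"dy":1,"dz":0.5,"rx":0,"ry":0,"rz":0},
  {"dx":-1,"dy":1,"dz":0.5,"rx":0,"ry":0,"rz":0},
  {"dx":-1,"dy":1,"dz":0.5,"rx":0,"ry":0,"rz":0},
  {"dx":-1,"dy":1,"dz":0.5,"rx":0,"ry":0,"rz":0},
  {"dx":-1,"dy":1,"dz":0.5,"rx":0,"ry":0,"rz":0},
  {"dx":-1,"dy":1,"dz":0.5,"rx":0,"ry":0,"rz":0},
  {"dx":0,"dy":1,"dz":0.5,"rx":0,"ry":0,"rz":-0.1},
  {"dx":0,"dy":1,"dz":0,"rx":0,"ry":0,"rz":-0.1},
  {"dx":0,"dy":1,"dz":0,"rx":0,"ry":0,"rz":-0.1},
])

```text
t: 40.85
tcp_pos: [0.4441, 0.1695, 0.2648]
tool_rot: [0.999, -0.051, 0.001, -0.0]
force: [-0.0, -0.3, -0.5]
finger_gap: 0.601
gripper_force: 0.0
```

move_arm([
  {"dx":0,"dy":1,"dz":0,"rx":0,"ry":0,"rz":0},
  {"dx":0,"dy":1,"dz":0,"rx":0,"ry":0,"rz":0},
  {"dx":0,"dy":1,"dz":0,"rx":0,"ry":0,"rz":0},
  {"dx":0,"dy":1,"dz":0,"rx":0,"ry":0,"rz":0},
  {"dx":0,"dy":1,"dz":0,"rx":0,"ry":0,"rz":0},
  {"dx":0,"dy":1,"dz":0,"rx":0,"ry":0,"rz":0},
  {"dx":0,"dy":0,"dz":0,"rx":0,"ry":0,"rz":0},
  {"dx":0,"dy":0,"dz":0,"rx":0,"ry":0,"rz":0},
  {"dx":0,"dy":0,"dz":0,"rx":0,"ry":0,"rz":0},
  {"dx":0,"dy":0,"dz":0,"rx":0,"ry":0,"rz":0},
])

```text
t: 42.1
tcp_pos: [0.4441, 0.3179, 0.2637]
tool_rot: [0.999, -0.05, 0.0, 0.0]
force: [-0.4, -0.3, 0.1]
finger_gap: 0.6
gripper_force: 0.0
```

```bash
cat >> u.py <<'E'
def whites(m,im,t=150):
    g=cv2.GaussianBlur(im.min(2),(3,3),0);out=[]
    for c in cv2.findContours(((g>t)*255).astype(np.uint8),cv2.RETR_EXTERNAL,cv2.CHAIN_APPROX_NONE)[0]:
        if cv2.contourArea(c)>1500:
            P=np.array([plane(m,p,.008)[:2] for p in c[:,0].astype(float)],np.float32);r=cv2.minAreaRect(P)
            out.append((np.round(r[0],4),np.round(r[1],4),round(r[2],1),c[:,0].mean(0).round()))
    return out
E
python3 - <<'E'
from u import *
np.set_printoptions(precision=4,suppress=True)
s=sensors.sense();print(s["tcp_pos"],s["tool_rot"],s["q"][[0,5]])
m,im=snap("wrist","w8")
for o in whites(m,im):print(*o)
P=[(.444,.3289),]
print(proj(m,(.3798,.3295,.066)))
E
```

```text
[0.4441 0.3179 0.2637] [ 0.9987 -0.0502  0.      0.0001] [0.4166 2.0879]
[0.3206 0.5851] [0.1106 0.1938] 0.1 [ 90. 282.]
[0.4185 0.327 ] [0.0682 0.1626] 84.8 [273. 184.]
[0.5619 0.5254] [0.0891 0.089 ] 32.1 [79. 80.]
[0.5901 0.3424] [0.0938 0.0684] 14.3 [240.  38.]
[274.3596 239.0286]
```

View pics/w8.png

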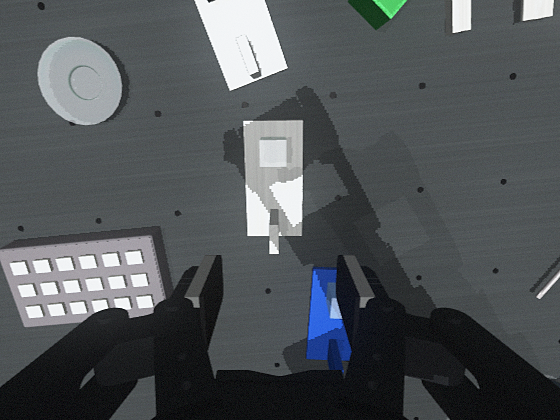

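Carrier B is unmoved, at about (273,180) in the wrist view and square to the tool. Next I'll grip it and take it to bay 2.

move_arm([
  {"dx":-0.85,"dy":0.15,"dz":-0.83,"rx":0,"ry":0,"rz":0},
  {"dx":-0.85,"dy":0.16,"dz":-0.83,"rx":0,"ry":0,"rz":0},
  {"dx":-0.86,"dy":0.15,"dz":-0.84,"rx":0,"ry":0,"rz":0},
  {"dx":0,"dy":0,"dz":-1,"rx":0,"ry":0,"rz":0},
  {"dx":0,"dy":0,"dz":-1,"rx":0,"ry":0,"rz":0},
  {"dx":0,"dy":0,"dz":-1,"rx":0,"ry":0,"rz":0},
  {"dx":0,"dy":0,"dz":-1,"rx":0,"ry":0,"rz":0},
  {"dx":0,"dy":0,"dz":-1,"rx":0,"ry":0,"rz":0},
  {"dx":0,"dy":0,"dz":-1,"rx":0,"ry":0,"rz":0},
  {"dx":0,"dy":0,"dz":-1,"rx":0,"ry":0,"rz":0},
])

```text
t: 43.4
tcp_pos: [0.3806, 0.33, 0.0254]
tool_rot: [0.999, -0.05, 0.0, -0.0]
force: [0.1, -0.0, 0.9]
finger_gap: 0.596
gripper_force: 0.0
```

move_arm([
  {"dx":0,"dy":0,"dz":0,"rx":0,"ry":0,"rz":0},
  {"dx":0,"dy":0,"dz":0,"rx":0,"ry":0,"rz":0},
  {"dx":0,"dy":0,"dz":0,"rx":0,"ry":0,"rz":0},
  {"dx":0,"dy":0,"dz":0,"rx":0,"ry":0,"rz":0},
  {"dx":0,"dy":0,"dz":0,"rx":0,"ry":0,"rz":0},
  {"dx":0,"dy":0,"dz":0,"rx":0,"ry":0,"rz":0},
  {"dx":0,"dy":0,"dz":0,"rx":0,"ry":0,"rz":0},
  {"dx":0,"dy":0,"dz":0,"rx":0,"ry":0,"rz":0},
  {"dx":0,"dy":0,"dz":0,"rx":0,"ry":0,"rz":0},
  {"dx":0,"dy":0,"dz":0,"rx":0,"ry":0,"rz":0},
], claw=0, newtons=60)

```text
t: 44.65
tcp_pos: [0.3805, 0.3304, 0.0269]
tool_rot: [0.999, -0.05, 0.001, -0.0]
force: [0.2, 0.1, 6.0]
finger_gap: 0.107
gripper_force: 59.5
```

move_arm([
  {"dx":0.18,"dy":-1,"dz":0,"rx":0,"ry":0,"rz":0.03},
  {"dx":0.18,"dy":-1,"dz":0,"rx":0,"ry":0,"rz":0.03},
  {"dx":0.18,"dy":-1,"dz":0,"rx":0,"ry":0,"rz":0.03},
  {"dx":0.18,"dy":-1,"dz":0,"rx":0,"ry":0,"rz":0.03},
  {"dx":0.18,"dy":-1,"dz":0,"rx":0,"ry":0,"rz":0.03},
  {"dx":0.18,"dy":-1,"dz":0,"rx":0,"ry":0,"rz":0.03},
  {"dx":0.18,"dy":-1,"dz":0,"rx":0,"ry":0,"rz":0.03},
  {"dx":0.18,"dy":-1,"dz":0,"rx":0,"ry":0,"rz":0.03},
  {"dx":0.18,"dy":-1,"dz":0,"rx":0,"ry":0,"rz":0.03},
  {"dx":0.18,"dy":-1,"dz":0,"rx":0,"ry":0,"rz":0.03},
])

```text
t: 45.9
tcp_pos: [0.425, 0.0801, 0.0269]
tool_rot: [1.0, 0.029, 0.0, -0.0]
force: [-0.6, 7.4, 9.1]
finger_gap: 0.106
gripper_force: 60.4
```

move_arm([
  {"dx":0,"dy":-0.9,"dz":0,"rx":0,"ry":0,"rz":0},
  {"dx":0,"dy":-0.9,"dz":0,"rx":0,"ry":0,"rz":0},
  {"dx":0,"dy":-0.9,"dz":0,"rx":0,"ry":0,"rz":0},
  {"dx":0,"dy":-0.9,"dz":0,"rx":0,"ry":0,"rz":0},
  {"dx":0,"dy":0,"dz":0,"rx":0,"ry":0,"rz":0},
  {"dx":0,"dy":0,"dz":0,"rx":0,"ry":0,"rz":0},
  {"dx":0,"dy":0,"dz":0,"rx":0,"ry":0,"rz":0},
  {"dx":0,"dy":0,"dz":0,"rx":0,"ry":0,"rz":0},
  {"dx":0,"dy":0,"dz":0,"rx":0,"ry":0,"rz":0},
  {"dx":0,"dy":0,"dz":0,"rx":0,"ry":0,"rz":0},
])

```text
t: 47.15
tcp_pos: [0.4255, -0.0112, 0.027]
tool_rot: [1.0, 0.029, 0.001, 0.001]
force: [-2.9, -7.5, 8.4]
finger_gap: 0.112
gripper_force: 60.2
```

```bash
python3 - <<'E'
from u import *
np.set_printoptions(precision=4,suppress=True)
s=sensors.sense();print(s["tcp_pos"],s["tool_rot"])
m,im=snap("wrist","w9")
g=im.min(2).astype(int)
# plate side edges -> y at z=.008 for a few rows
for y in (60,120,160,200):
    p=g[y]; xs=[x for x in range(120,440) if abs(p[x+2]-p[x-2])>60]; 
    a,b=xs[0],xs[-1]; print(y,a,b,plane(m,(a,y),.008)[:2],plane(m,(b,y),.008)[:2])
E
```

```text
[ 0.4255 -0.0112  0.027 ] [0.9996 0.0286 0.0008 0.0007]
60 200 358 [0.515  0.0287] [ 0.5189 -0.0403]
120 205 355 [0.4896 0.0267] [ 0.4935 -0.0421]
160 207 352 [0.4712 0.0258] [ 0.4751 -0.0428]
200 209 350 [0.4516 0.0249] [ 0.4554 -0.0442]
```

move_arm([
  {"dx":0.4,"dy":0.1,"dz":0,"rx":0,"ry":0,"rz":0},
  {"dx":0.5,"dy":0.03,"dz":0,"rx":0,"ry":0,"rz":0},
  {"dx":0.5,"dy":0.03,"dz":0,"rx":0,"ry":0,"rz":0},
  {"dx":0.5,"dy":0.03,"dz":0,"rx":0,"ry":0,"rz":0},
  {"dx":0.5,"dy":0.03,"dz":0,"rx":0,"ry":0,"rz":0},
  {"dx":0.5,"dy":0.03,"dz":0,"rx":0,"ry":0,"rz":0},
  {"dx":0.5,"dy":0.03,"dz":0,"rx":0,"ry":0,"rz":0},
  {"dx":0.5,"dy":0.03,"dz":0,"rx":0,"ry":0,"rz":0},
  {"dx":0.5,"dy":0.03,"dz":0,"rx":0,"ry":0,"rz":0},
  {"dx":0,"dy":0,"dz":0,"rx":0,"ry":0,"rz":0},
])

```text
t: 48.45
tcp_pos: [0.5264, -0.0006, 0.0267]
tool_rot: [1.0, 0.029, -0.009, -0.001]
force: [-12.7, -3.8, 17.4]
finger_gap: 0.109
gripper_force: 61.5
```

move_arm([
  {"dx":0,"dy":-0.1,"dz":0,"rx":0,"ry":0,"rz":0},
  {"dx":0,"dy":0,"dz":0,"rx":0,"ry":0,"rz":0},
  {"dx":0,"dy":0,"dz":0,"rx":0,"ry":0,"rz":0},
  {"dx":0,"dy":0,"dz":0,"rx":0,"ry":0,"rz":0},
  {"dx":0,"dy":0,"dz":0,"rx":0,"ry":0,"rz":0},
  {"dx":0,"dy":0,"dz":0,"rx":0,"ry":0,"rz":0},
  {"dx":0,"dy":0,"dz":0,"rx":0,"ry":0,"rz":0},
  {"dx":0,"dy":0,"dz":0,"rx":0,"ry":0,"rz":0},
  {"dx":0,"dy":0,"dz":0,"rx":0,"ry":0,"rz":0},
  {"dx":0,"dy":0,"dz":0,"rx":0,"ry":0,"rz":0},
])

```text
t: 49.7
tcp_pos: [0.5282, -0.0021, 0.0267]
tool_rot: [1.0, 0.029, -0.007, -0.002]
force: [-8.7, 3.0, 16.0]
finger_gap: 0.111
gripper_force: 61.1
```

```bash
python3 - <<'E'
from u import *
np.set_printoptions(precision=4,suppress=True)
s=sensors.sense();print(s["tcp_pos"],s["tool_rot"],s["ft_torque"])
m,im=snap("wrist","w10")
g=im.min(2).astype(int)
for y in (100,140,170,200,220):
    p=g[y]; xs=[x for x in range(100,460) if abs(p[x+2]-p[x-2])>40]; print(y,xs,[round(float(plane(m,(x,y),.008)[1]),4) for x in (xs[0],xs[-1])],plane(m,(280,y),.008)[0])
E
```

```text
[ 0.5282 -0.0021  0.0267] [ 0.9996  0.0287 -0.007  -0.0018] [ 0.1328  2.0213 -0.1383]
100 [149, 150, 151, 152, 153, 190, 191, 194, 195, 219, 220, 223, 224, 340, 341, 342, 344, 345, 346, 454, 455, 456, 457] [0.0605, -0.0771] 0.6027171423120286
140 [153, 154, 155, 156, 157, 169, 170, 171, 172, 217, 218, 219, 220, 221, 222, 223, 224, 226, 310, 311, 312, 336, 337, 338, 339, 341, 342, 343, 344, 408, 409, 410, 411, 412] [0.0597, -0.0601] 0.585046096334275
170 [207, 208, 209, 210, 211, 213, 214, 215, 217, 218, 219, 220, 349, 350, 351, 352, 353] [0.0348, -0.0345] 0.5709686272949911
200 [209, 210, 211, 212, 214, 215, 216, 348, 349, 350, 351] [0.0339, -0.0354] 0.5561202362405191
220 [210, 211, 212, 213, 214, 346, 347, 348, 349] [0.0335, -0.0356] 0.5457611648952566
```

View pics/w10.png

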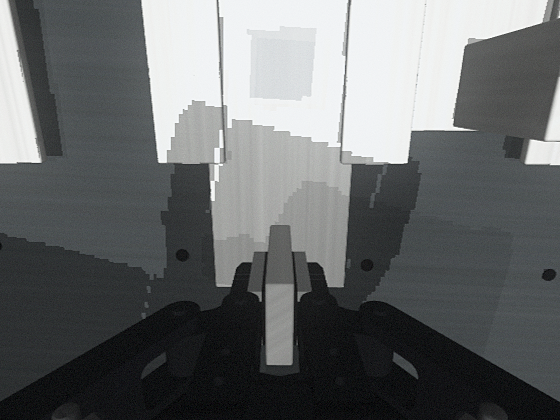

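Carrier B is centred under bay 2's lips: its plate sides are at x≈209 and 350 px, about 1 mm off the lane. The resistance is from pressing down, so I'll relieve z slightly and push on.

move_arm([
  {"dx":0,"dy":0,"dz":0.06,"rx":0,"ry":0,"rz":0},
  {"dx":0.35,"dy":-0.02,"dz":0,"rx":0,"ry":0,"rz":0},
  {"dx":0.35,"dy":0.02,"dz":0,"rx":0,"ry":0,"rz":0},
  {"dx":0.35,"dy":0.02,"dz":0,"rx":0,"ry":0,"rz":0},
  {"dx":0.35,"dy":0.02,"dz":0,"rx":0,"ry":0,"rz":0},
  {"dx":0.35,"dy":0.02,"dz":0,"rx":0,"ry":0,"rz":0},
  {"dx":0.35,"dy":0.02,"dz":0,"rx":0,"ry":0,"rz":0},
  {"dx":0.3,"dy":0.02,"dz":0,"rx":0,"ry":0,"rz":0},
  {"dx":0,"dy":0,"dz":0,"rx":0,"ry":0,"rz":0},
  {"dx":0,"dy":0,"dz":0,"rx":0,"ry":0,"rz":0},
])

```text
t: 51.0
tcp_pos: [0.5944, -0.0014, 0.0274]
tool_rot: [1.0, 0.029, -0.001, -0.0]
force: [-0.6, 0.4, -2.5]
finger_gap: 0.109
gripper_force: 58.4
```

move_arm([
  {"dx":0.15,"dy":0.01,"dz":0,"rx":0,"ry":0,"rz":0},
  {"dx":0.15,"dy":0.01,"dz":0,"rx":0,"ry":0,"rz":0},
  {"dx":0.15,"dy":0.01,"dz":0,"rx":0,"ry":0,"rz":0},
  {"dx":0.1,"dy":0,"dz":0,"rx":0,"ry":0,"rz":0},
  {"dx":0.1,"dy":0,"dz":0,"rx":0,"ry":0,"rz":0},
  {"dx":0.1,"dy":0,"dz":0,"rx":0,"ry":0,"rz":0},
  {"dx":0,"dy":0,"dz":0,"rx":0,"ry":0,"rz":0},
  {"dx":0,"dy":0,"dz":0,"rx":0,"ry":0,"rz":0},
  {"dx":0,"dy":0,"dz":0,"rx":0,"ry":0,"rz":0},
  {"dx":0,"dy":0,"dz":0,"rx":0,"ry":0,"rz":0},
])

```text
t: 52.25
tcp_pos: [0.6095, -0.0003, 0.0271]
tool_rot: [1.0, 0.029, -0.005, -0.001]
force: [-6.8, -0.2, 1.9]
finger_gap: 0.109
gripper_force: 59.2
```

move_arm([
  {"dx":-0.2,"dy":0,"dz":0,"rx":0,"ry":0,"rz":0},
  {"dx":0,"dy":0,"dz":0,"rx":0,"ry":0,"rz":0},
  {"dx":0,"dy":0,"dz":0,"rx":0,"ry":0,"rz":0},
  {"dx":0,"dy":0,"dz":0,"rx":0,"ry":0,"rz":0},
  {"dx":0,"dy":0,"dz":0.5,"rx":0,"ry":0,"rz":0},
  {"dx":0,"dy":0,"dz":1,"rx":0,"ry":0,"rz":0},
  {"dx":0,"dy":0,"dz":1,"rx":0,"ry":0,"rz":0},
  {"dx":0,"dy":0,"dz":1,"rx":0,"ry":0,"rz":0},
  {"dx":0,"dy":0,"dz":1,"rx":0,"ry":0,"rz":0},
  {"dx":0,"dy":0,"dz":1,"rx":0,"ry":0,"rz":0},
], claw=60)

```text
t: 53.5
tcp_pos: [0.6088, -0.0007, 0.1669]
tool_rot: [1.0, 0.029, 0.001, 0.0]
force: [0.7, 0.4, 0.2]
finger_gap: 0.596
gripper_force: 0.0
```

move_arm([
  {"dx":-0.1,"dy":1,"dz":1,"rx":0,"ry":0,"rz":0.04},
  {"dx":-0.1,"dy":1,"dz":1,"rx":0,"ry":0,"rz":0.04},
  {"dx":-0.1,"dy":1,"dz":1,"rx":0,"ry":0,"rz":0.04},
  {"dx":-0.1,"dy":1,"dz":1,"rx":0,"ry":0,"rz":0.04},
  {"dx":0,"dy":1,"dz":0,"rx":0,"ry":0,"rz":0.04},
  {"dx":0,"dy":1,"dz":0,"rx":0,"ry":0,"rz":0.04},
  {"dx":0,"dy":1,"dz":0,"rx":0,"ry":0,"rz":0.04},
  {"dx":0,"dy":1,"dz":0,"rx":0,"ry":0,"rz":0.04},
  {"dx":0,"dy":1,"dz":0,"rx":0,"ry":0,"rz":0.04},
  {"dx":0,"dy":1,"dz":0,"rx":0,"ry":0,"rz":0},
])

```text
t: 54.75
tcp_pos: [0.5985, 0.2501, 0.266]
tool_rot: [0.992, 0.123, 0.0, -0.0]
force: [-0.4, 0.7, -0.5]
finger_gap: 0.6
gripper_force: 0.0
```

move_arm([
  {"dx":0,"dy":1,"dz":0,"rx":0,"ry":0,"rz":0},
  {"dx":0,"dy":1,"dz":0,"rx":0,"ry":0,"rz":0},
  {"dx":0,"dy":0,"dz":0,"rx":0,"ry":0,"rz":0},
  {"dx":0,"dy":0,"dz":0,"rx":0,"ry":0,"rz":0},
  {"dx":0,"dy":0,"dz":0,"rx":0,"ry":0,"rz":0},
  {"dx":0,"dy":0,"dz":0,"rx":0,"ry":0,"rz":0},
  {"dx":0,"dy":0,"dz":0,"rx":0,"ry":0,"rz":0},
  {"dx":0,"dy":0,"dz":0,"rx":0,"ry":0,"rz":0},
  {"dx":0,"dy":0,"dz":0,"rx":0,"ry":0,"rz":0},
  {"dx":0,"dy":0,"dz":0,"rx":0,"ry":0,"rz":0},
])

```text
t: 56.0
tcp_pos: [0.5987, 0.2993, 0.2651]
tool_rot: [0.992, 0.123, 0.0, 0.0]
force: [-0.2, -0.4, 0.3]
finger_gap: 0.598
gripper_force: 0.0
```

```bash
python3 - <<'E'
from u import *
np.set_printoptions(precision=4,suppress=True)
s=sensors.sense();print(s["tcp_pos"],s["tool_rot"])
m,im=snap("wrist","w11")
for o in whites(m,im):print(*o)
print("pred knob/fin px",proj(m,(.650,.356,.096)),proj(m,(.560,.333,.066)))
E
```

```text
[0.5987 0.2993 0.2651] [0.9924 0.1228 0.     0.    ]
[0.3118 0.5523] [0.1079 0.1262] 0.1 [ 41. 317.]
[0.5576 0.5252] [0.089  0.0877] 2.9 [ 82. 155.]
[0.6685 0.0393] [0.1889 0.1173] 27.2 [508. 163.]
[0.6042 0.3463] [0.1564 0.0682] 14.6 [241. 153.]
[0.7701 0.218 ] [0.0583 0.0765] 14.0 [387.  29.]
pred knob/fin px [230.6345 115.2869] [238.5957 206.5771]
```

View pics/w11.png

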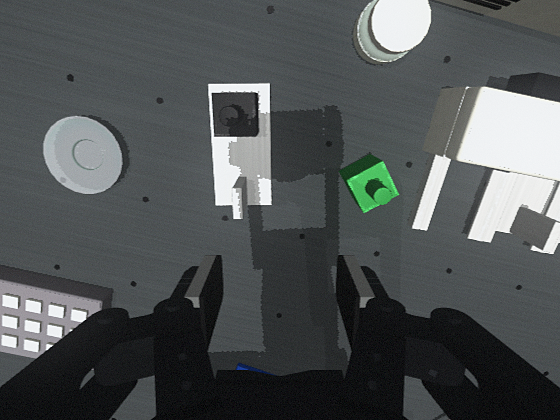

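Carrier C (shielded) is unmoved, with corners near (208,84), (270,83), (271,206) and (215,206). The green decoy is at about (368,182).

```bash
python3 - <<'E'
from u import *
np.set_printoptions(precision=4,suppress=True)
m=cams.camera_model("wrist");print(plate(m,[(208,84),(270,83),(271,206),(214,206)]))
print(plane(m,(238,182),.066),plane(m,(237,219),.066))
im=cv2.imread("pics/w11.png").astype(int);g=((im[:,:,1]>im[:,:,2]+40)&(im[:,:,1]>im[:,:,0]+40))
y,x=np.nonzero(g);P=np.array([plane(m,(a,b),.052)[:2] for a,b in zip(x,y)]);print("green bounds @roof",P.min(0),P.max(0))
E
```

```text
(array([0.562 , 0.3358]), np.float64(13.844007311202274), np.float64(0.14058615636646382), np.float64(0.06820697017574659))
[0.5854 0.3391 0.066 ] [0.5462 0.3318 0.066 ]
green bounds @roof [0.5823 0.1707] [0.6405 0.2294]
```

move_arm([
  {"dx":-0.72,"dy":0.72,"dz":-0.8,"rx":0,"ry":0,"rz":0},
  {"dx":-0.72,"dy":0.73,"dz":-0.8,"rx":0,"ry":0,"rz":0},
  {"dx":0,"dy":0,"dz":-0.9,"rx":0,"ry":0,"rz":0},
  {"dx":0,"dy":0,"dz":-1,"rx":0,"ry":0,"rz":0},
  {"dx":0,"dy":0,"dz":-1,"rx":0,"ry":0,"rz":0},
  {"dx":0,"dy":0,"dz":-1,"rx":0,"ry":0,"rz":0},
  {"dx":0,"dy":0,"dz":-1,"rx":0,"ry":0,"rz":0},
  {"dx":0,"dy":0,"dz":-1,"rx":0,"ry":0,"rz":0},
  {"dx":0,"dy":0,"dz":-1,"rx":0,"ry":0,"rz":0},
  {"dx":0,"dy":0,"dz":-1,"rx":0,"ry":0,"rz":0},
])

```text
t: 57.3
tcp_pos: [0.563, 0.3357, 0.0268]
tool_rot: [0.992, 0.123, 0.0, -0.0]
force: [0.9, 0.1, 0.4]
finger_gap: 0.598
gripper_force: 0.0
```

move_arm([
  {"dx":0,"dy":0,"dz":0,"rx":0,"ry":0,"rz":0},
  {"dx":0,"dy":0,"dz":0,"rx":0,"ry":0,"rz":0},
  {"dx":0,"dy":0,"dz":0,"rx":0,"ry":0,"rz":0},
  {"dx":0,"dy":0,"dz":0,"rx":0,"ry":0,"rz":0},
  {"dx":0,"dy":0,"dz":0,"rx":0,"ry":0,"rz":0},
  {"dx":0,"dy":0,"dz":0,"rx":0,"ry":0,"rz":0},
  {"dx":0,"dy":0,"dz":0,"rx":0,"ry":0,"rz":0},
  {"dx":0,"dy":0,"dz":0,"rx":0,"ry":0,"rz":0},
  {"dx":0,"dy":0,"dz":0,"rx":0,"ry":0,"rz":0},
  {"dx":0,"dy":0,"dz":0.04,"rx":0,"ry":0,"rz":0},
], claw=0, newtons=60)

```text
t: 58.55
tcp_pos: [0.5633, 0.3358, 0.0288]
tool_rot: [0.992, 0.123, 0.001, -0.0]
force: [0.4, 0.8, -1.5]
finger_gap: 0.112
gripper_force: 58.5
```

move_arm([
  {"dx":-0.92,"dy":0,"dz":0,"rx":0,"ry":0,"rz":0},
  {"dx":-0.92,"dy":0,"dz":0,"rx":0,"ry":0,"rz":0},
  {"dx":-0.92,"dy":0,"dz":0,"rx":0,"ry":0,"rz":0},
  {"dx":-0.92,"dy":0,"dz":0,"rx":0,"ry":0,"rz":0},
  {"dx":-0.92,"dy":0,"dz":0,"rx":0,"ry":0,"rz":0},
  {"dx":-0.92,"dy":0,"dz":0,"rx":0,"ry":0,"rz":0},
  {"dx":0,"dy":-0.9,"dz":0,"rx":0,"ry":0,"rz":-0.09},
  {"dx":0,"dy":-0.9,"dz":0,"rx":0,"ry":0,"rz":-0.09},
  {"dx":0,"dy":-0.9,"dz":0,"rx":0,"ry":0,"rz":-0.09},
  {"dx":0,"dy":-0.9,"dz":0,"rx":0,"ry":0,"rz":-0.09},
])

```text
t: 59.8
tcp_pos: [0.4254, 0.2456, 0.0288]
tool_rot: [1.0, 0.028, 0.001, -0.0]
force: [-0.2, 2.0, 1.4]
finger_gap: 0.111
gripper_force: 59.7
```

move_arm([
  {"dx":0,"dy":-0.865,"dz":0,"rx":0,"ry":0,"rz":0},
  {"dx":0,"dy":-0.865,"dz":0,"rx":0,"ry":0,"rz":0},
  {"dx":0,"dy":-0.865,"dz":0,"rx":0,"ry":0,"rz":0},
  {"dx":0,"dy":-0.865,"dz":0,"rx":0,"ry":0,"rz":0},
  {"dx":0,"dy":-0.865,"dz":0,"rx":0,"ry":0,"rz":0},
  {"dx":0,"dy":-0.865,"dz":0,"rx":0,"ry":0,"rz":0},
  {"dx":0,"dy":-0.865,"dz":0,"rx":0,"ry":0,"rz":0},
  {"dx":0,"dy":-0.865,"dz":0,"rx":0,"ry":0,"rz":0},
  {"dx":0,"dy":0,"dz":0,"rx":0,"ry":0,"rz":0},
  {"dx":0,"dy":0,"dz":0,"rx":0,"ry":0,"rz":0},
])

```text
t: 61.05
tcp_pos: [0.4248, 0.072, 0.0287]
tool_rot: [1.0, 0.028, 0.0, 0.0]
force: [-1.1, -4.7, 4.7]
finger_gap: 0.11
gripper_force: 60.1
```

```bash
python3 - <<'E'
from u import *
np.set_printoptions(precision=4,suppress=True)
s=sensors.sense();print(s["tcp_pos"],s["tool_rot"])
m,im=snap("wrist","w12")
g=im.min(2).astype(int)
for y in (30,60,90,120,160,200,230):
    p=g[y]; xs=[x for x in range(120,440) if abs(p[x+2]-p[x-2])>50]
    a,b=xs[0],xs[-1];A,B=plane(m,(a,y),.008),plane(m,(b,y),.008); c=(A+B)/2; print(y,a,b,c[:2],A[1]-B[1],"off lane",c[1]-(.084+.0565*(c[0]-.6254)))
E
```

```text
[0.4248 0.072  0.0287] [0.9996 0.0281 0.0001 0.0002]
30 200 360 [0.5285 0.0776] 0.06902084498256963 off lane -0.0009720399237395649
60 201 358 [0.5165 0.0771] 0.06930029454357722 off lane -0.0007413132842208764
90 203 356 [0.5039 0.0764] 0.06914143730031677 off lane -0.0007261149639088832
120 205 354 [0.4908 0.0757] 0.06897483690613668 off lane -0.0007101761858151617
160 207 352 [0.4722 0.0747] 0.06937760187786354 off lane -0.0006878892477366338
200 209 349 [0.4523 0.0738] 0.06931293603596383 off lane -0.00041557868903310813
230 211 347 [0.4365 0.0729] 0.06913457765370587 off lane -0.00038976806638957306
```

move_arm([
  {"dx":0.53,"dy":0.05,"dz":0,"rx":0,"ry":0,"rz":0},
  {"dx":0.53,"dy":0.03,"dz":0,"rx":0,"ry":0,"rz":0},
  {"dx":0.53,"dy":0.03,"dz":0,"rx":0,"ry":0,"rz":0},
  {"dx":0.53,"dy":0.03,"dz":0,"rx":0,"ry":0,"rz":0},
  {"dx":0.53,"dy":0.03,"dz":0,"rx":0,"ry":0,"rz":0},
  {"dx":0.53,"dy":0.03,"dz":0,"rx":0,"ry":0,"rz":0},
  {"dx":0.53,"dy":0.03,"dz":0,"rx":0,"ry":0,"rz":0},
  {"dx":0.53,"dy":0.03,"dz":0,"rx":0,"ry":0,"rz":0},
  {"dx":0.53,"dy":0.03,"dz":0,"rx":0,"ry":0,"rz":0},
  {"dx":0,"dy":0,"dz":0,"rx":0,"ry":0,"rz":0},
])

```text
t: 62.35
tcp_pos: [0.5411, 0.081, 0.0286]
tool_rot: [1.0, 0.029, -0.003, -0.0]
force: [-3.7, 0.4, 8.7]
finger_gap: 0.111
gripper_force: 60.8
```

move_arm([
  {"dx":0,"dy":0,"dz":0,"rx":0,"ry":0,"rz":0},
  {"dx":0,"dy":0,"dz":0,"rx":0,"ry":0,"rz":0},
  {"dx":0,"dy":0,"dz":0,"rx":0,"ry":0,"rz":0},
  {"dx":0,"dy":0,"dz":0,"rx":0,"ry":0,"rz":0},
  {"dx":0,"dy":0,"dz":0,"rx":0,"ry":0,"rz":0},
  {"dx":0,"dy":0,"dz":0,"rx":0,"ry":0,"rz":0},
  {"dx":0,"dy":0,"dz":0,"rx":0,"ry":0,"rz":0},
  {"dx":0,"dy":0,"dz":0,"rx":0,"ry":0,"rz":0},
  {"dx":0,"dy":0,"dz":0,"rx":0,"ry":0,"rz":0},
  {"dx":0,"dy":0,"dz":0,"rx":0,"ry":0,"rz":0},
])

```text
t: 63.6
tcp_pos: [0.5411, 0.081, 0.0287]
tool_rot: [1.0, 0.029, -0.003, -0.0]
force: [-2.5, 0.1, 7.6]
finger_gap: 0.11
gripper_force: 60.8
```

move_arm([
  {"dx":0,"dy":0,"dz":0,"rx":0,"ry":0,"rz":0},
  {"dx":0,"dy":0,"dz":0,"rx":0,"ry":0,"rz":0},
  {"dx":0,"dy":0,"dz":0,"rx":0,"ry":0,"rz":0},
  {"dx":0,"dy":0,"dz":0,"rx":0,"ry":0,"rz":0},
  {"dx":0,"dy":0,"dz":0.5,"rx":0,"ry":0,"rz":0},
  {"dx":0,"dy":0,"dz":1,"rx":0,"ry":0,"rz":0},
  {"dx":0,"dy":0,"dz":1,"rx":0,"ry":0,"rz":0},
  {"dx":0,"dy":0,"dz":1,"rx":0,"ry":0,"rz":0},
  {"dx":0,"dy":0,"dz":1,"rx":0,"ry":0,"rz":0},
  {"dx":0,"dy":0,"dz":1,"rx":0,"ry":0,"rz":0},
], claw=60)

```text
t: 64.85
tcp_pos: [0.5439, 0.0797, 0.1678]
tool_rot: [1.0, 0.029, 0.0, 0.0]
force: [-0.1, -0.1, -0.1]
finger_gap: 0.6
gripper_force: 0.0
```

```bash
python3 - <<'E'
from u import *
np.set_printoptions(precision=4,suppress=True)
s=sensors.sense();print(s["tcp_pos"])
m,im=snap("wrist","w13")
p=proj(m,(.630,.086,.096));print(p)
g=im.max(2);x,y=int(p[0]),int(p[1]);
b=((g[max(0,y-70):y+80,x-70:x+70]<90)*255).astype(np.uint8)
n,l,st,ce=cv2.connectedComponentsWithStats(b)
for i in range(1,n):
    if st[i,4]>600:
        c=ce[i]+(x-70,max(0,y-70));print(st[i],c,"as roof centre",plane(m,c,.05))
h=cv2.HoughCircles(cv2.GaussianBlur(cv2.cvtColor(im,cv2.COLOR_BGR2GRAY),(3,3),0),cv2.HOUGH_GRADIENT,1,20,param1=60,param2=12,minRadius=9,maxRadius=20)
for c in h[0]:
    if np.hypot(*(c[:2]-p))<30: print(c,plane(m,c[:2],.096))
E
```

```text
[0.5439 0.0797 0.1678]
[276.8908  80.8323]
[ 41  18  66  19 852] [279.6092  36.9613] as roof centre [0.6614 0.086  0.05  ]
[  41   43   61   64 3402] [276.8313  83.7061] as roof centre [0.6308 0.0863 0.05  ]
[  0  94  21  56 763] [215.9253 135.8965] as roof centre [0.5915 0.1298 0.05  ]
[275.5  81.5  14.4] [0.6296 0.0868 0.096 ]
```

move_arm([
  {"dx":0.86,"dy":0.07,"dz":0,"rx":0,"ry":0,"rz":0},
  {"dx":0.86,"dy":0.07,"dz":0,"rx":0,"ry":0,"rz":0},
  {"dx":0.86,"dy":0.06,"dz":0,"rx":0,"ry":0,"rz":0},
  {"dx":0.86,"dy":0.06,"dz":0,"rx":0,"ry":0,"rz":0},
  {"dx":0,"dy":0,"dz":0,"rx":0,"ry":0,"rz":0},
  {"dx":0,"dy":0,"dz":-1,"rx":0,"ry":0,"rz":0},
  {"dx":0,"dy":0,"dz":-1,"rx":0,"ry":0,"rz":0},
  {"dx":0,"dy":0,"dz":-1,"rx":0,"ry":0,"rz":0},
  {"dx":0,"dy":0,"dz":-0.9,"rx":0,"ry":0,"rz":0},
  {"dx":0,"dy":0,"dz":0,"rx":0,"ry":0,"rz":0},
])

```text
t: 66.15
tcp_pos: [0.6271, 0.0863, 0.0669]
tool_rot: [1.0, 0.029, -0.003, -0.0]
force: [-0.3, 0.1, -0.0]
finger_gap: 0.599
gripper_force: 0.0
```

move_arm([
  {"dx":0,"dy":0,"dz":0,"rx":0,"ry":0,"rz":0},
  {"dx":0,"dy":0,"dz":0,"rx":0,"ry":0,"rz":0},
  {"dx":0,"dy":0,"dz":0,"rx":0,"ry":0,"rz":0},
  {"dx":0,"dy":0,"dz":0,"rx":0,"ry":0,"rz":0},
  {"dx":0,"dy":0,"dz":0,"rx":0,"ry":0,"rz":0},
  {"dx":0,"dy":0,"dz":0,"rx":0,"ry":0,"rz":0},
  {"dx":0,"dy":0,"dz":0,"rx":0,"ry":0,"rz":0},
  {"dx":0,"dy":0,"dz":0,"rx":0,"ry":0,"rz":0},
  {"dx":0,"dy":0,"dz":0,"rx":0,"ry":0,"rz":0},
  {"dx":0,"dy":0,"dz":0,"rx":0,"ry":0,"rz":0},
], claw=0, newtons=60)

```text
t: 67.4
tcp_pos: [0.6308, 0.0862, 0.0701]
tool_rot: [1.0, 0.029, 0.001, 0.0]
force: [-0.4, -1.3, 6.7]
finger_gap: 0.192
gripper_force: 58.6
```

move_arm([
  {"dx":0,"dy":0,"dz":0.25,"rx":0,"ry":0,"rz":0},
  {"dx":0,"dy":0,"dz":0.25,"rx":0,"ry":0,"rz":0},
  {"dx":0,"dy":0,"dz":0.25,"rx":0,"ry":0,"rz":0},
  {"dx":0,"dy":0,"dz":0.25,"rx":0,"ry":0,"rz":0},
  {"dx":0,"dy":0,"dz":0.25,"rx":0,"ry":0,"rz":0},
  {"dx":0,"dy":0,"dz":0.25,"rx":0,"ry":0,"rz":0},
  {"dx":0,"dy":0,"dz":0.25,"rx":0,"ry":0,"rz":0},
  {"dx":0,"dy":0,"dz":0.25,"rx":0,"ry":0,"rz":0},
  {"dx":0,"dy":0,"dz":1,"rx":0,"ry":0,"rz":0},
  {"dx":0,"dy":0,"dz":1,"rx":0,"ry":0,"rz":0},
])

```text
t: 68.65
tcp_pos: [0.6299, 0.0863, 0.1694]
tool_rot: [1.0, 0.029, -0.0, -0.0]
force: [0.9, -0.4, -1.3]
finger_gap: 0.187
gripper_force: 58.7
```

move_arm([
  {"dx":-0.27,"dy":-1,"dz":0,"rx":0,"ry":0,"rz":0},
  {"dx":-0.27,"dy":-1,"dz":0,"rx":0,"ry":0,"rz":0},
  {"dx":-0.27,"dy":-1,"dz":0,"rx":0,"ry":0,"rz":0},
  {"dx":-0.27,"dy":-1,"dz":0,"rx":0,"ry":0,"rz":0},
  {"dx":-0.27,"dy":-1,"dz":0,"rx":0,"ry":0,"rz":0},
  {"dx":-0.27,"dy":-1,"dz":0,"rx":0,"ry":0,"rz":0},
  {"dx":-0.27,"dy":-1,"dz":0,"rx":0,"ry":0,"rz":0},
  {"dx":-0.27,"dy":-1,"dz":0,"rx":0,"ry":0,"rz":0},
  {"dx":-0.27,"dy":-1,"dz":0,"rx":0,"ry":0,"rz":0},
  {"dx":-0.27,"dy":-1,"dz":0,"rx":0,"ry":0,"rz":0},
])

```text
t: 69.9
tcp_pos: [0.5623, -0.1646, 0.1691]
tool_rot: [1.0, 0.029, 0.0, 0.0]
force: [0.3, 0.1, -0.2]
finger_gap: 0.186
gripper_force: 58.8
```

move_arm([
  {"dx":0,"dy":-0.97,"dz":0,"rx":0,"ry":0,"rz":0},
  {"dx":0,"dy":-0.97,"dz":0,"rx":0,"ry":0,"rz":0},
  {"dx":0,"dy":-0.97,"dz":0,"rx":0,"ry":0,"rz":0},
  {"dx":0,"dy":-0.97,"dz":0,"rx":0,"ry":0,"rz":0},
  {"dx":0,"dy":-0.97,"dz":0,"rx":0,"ry":0,"rz":0},
  {"dx":0,"dy":-0.97,"dz":0,"rx":0,"ry":0,"rz":0},
  {"dx":0,"dy":0,"dz":-0.95,"rx":0,"ry":0,"rz":0},
  {"dx":0,"dy":0,"dz":-0.95,"rx":0,"ry":0,"rz":0},
  {"dx":0,"dy":0,"dz":-0.95,"rx":0,"ry":0,"rz":0},
  {"dx":0,"dy":0,"dz":-0.95,"rx":0,"ry":0,"rz":0},
])

```text
t: 71.15
tcp_pos: [0.5626, -0.3102, 0.0728]
tool_rot: [1.0, 0.029, 0.0, 0.0]
force: [-0.4, 0.4, -1.1]
finger_gap: 0.186
gripper_force: 58.8
```

move_arm([
  {"dx":0,"dy":0,"dz":-0.1,"rx":0,"ry":0,"rz":0},
  {"dx":0,"dy":0,"dz":-0.1,"rx":0,"ry":0,"rz":0},
  {"dx":0,"dy":0,"dz":-0.08,"rx":0,"ry":0,"rz":0},
  {"dx":0,"dy":0,"dz":0,"rx":0,"ry":0,"rz":0},
  {"dx":0,"dy":0,"dz":0,"rx":0,"ry":0,"rz":0},
  {"dx":0,"dy":0,"dz":0,"rx":0,"ry":0,"rz":0},
  {"dx":0,"dy":0,"dz":0,"rx":0,"ry":0,"rz":0},
  {"dx":0,"dy":0,"dz":0,"rx":0,"ry":0,"rz":0},
  {"dx":0,"dy":0,"dz":0,"rx":0,"ry":0,"rz":0},
  {"dx":0,"dy":0,"dz":0,"rx":0,"ry":0,"rz":0},
])

```text
t: 72.4
tcp_pos: [0.5624, -0.3092, 0.0665]
tool_rot: [1.0, 0.029, -0.0, -0.0]
force: [0.7, -0.9, -0.9]
finger_gap: 0.19
gripper_force: 58.8
```

move_arm([
  {"dx":0,"dy":0,"dz":-0.03,"rx":0,"ry":0,"rz":0},
  {"dx":0,"dy":0,"dz":0,"rx":0,"ry":0,"rz":0},
  {"dx":0,"dy":0,"dz":0,"rx":0,"ry":0,"rz":0},
  {"dx":0,"dy":0,"dz":0,"rx":0,"ry":0,"rz":0},
  {"dx":0,"dy":0,"dz":0.5,"rx":0,"ry":0,"rz":0},
  {"dx":0,"dy":0,"dz":1,"rx":0,"ry":0,"rz":0},
  {"dx":0,"dy":0,"dz":1,"rx":0,"ry":0,"rz":0},
  {"dx":0,"dy":0,"dz":1,"rx":0,"ry":0,"rz":0},
  {"dx":0,"dy":1,"dz":0,"rx":0,"ry":0,"rz":0},
  {"dx":0,"dy":1,"dz":0,"rx":0,"ry":0,"rz":0},
], claw=60)

```text
t: 73.65
tcp_pos: [0.5616, -0.2567, 0.1528]
tool_rot: [1.0, 0.029, -0.001, -0.001]
force: [0.5, 0.4, -0.5]
finger_gap: 0.599
gripper_force: 0.0
```

move_arm([
  {"dx":0,"dy":1,"dz":0,"rx":0,"ry":0,"rz":0},
  {"dx":0,"dy":1,"dz":0,"rx":0,"ry":0,"rz":0},
  {"dx":0,"dy":1,"dz":0,"rx":0,"ry":0,"rz":0},
  {"dx":0,"dy":1,"dz":0,"rx":0,"ry":0,"rz":0},
  {"dx":0,"dy":1,"dz":0,"rx":0,"ry":0,"rz":0},
  {"dx":0,"dy":1,"dz":0,"rx":0,"ry":0,"rz":0},
  {"dx":0,"dy":1,"dz":0,"rx":0,"ry":0,"rz":0},
  {"dx":0,"dy":1,"dz":0,"rx":0,"ry":0,"rz":0},
  {"dx":0,"dy":1,"dz":0,"rx":0,"ry":0,"rz":0},
  {"dx":0,"dy":1,"dz":0,"rx":0,"ry":0,"rz":0},
])

```text
t: 74.9
tcp_pos: [0.5621, -0.0074, 0.1532]
tool_rot: [1.0, 0.029, -0.0, -0.0]
force: [0.5, 0.7, 0.3]
finger_gap: 0.598
gripper_force: 0.0
```

move_arm([
  {"dx":-0.21,"dy":0.9,"dz":0,"rx":0,"ry":0,"rz":0},
  {"dx":-0.21,"dy":0.9,"dz":0,"rx":0,"ry":0,"rz":0},
  {"dx":-0.21,"dy":0.9,"dz":0,"rx":0,"ry":0,"rz":0},
  {"dx":-0.21,"dy":0.9,"dz":0,"rx":0,"ry":0,"rz":0},
  {"dx":0,"dy":0,"dz":0,"rx":0,"ry":0,"rz":0},
  {"dx":0,"dy":0,"dz":0,"rx":0,"ry":0,"rz":0},
  {"dx":0,"dy":0,"dz":0,"rx":0,"ry":0,"rz":0},
  {"dx":0,"dy":0,"dz":0,"rx":0,"ry":0,"rz":0},
  {"dx":0,"dy":0,"dz":0,"rx":0,"ry":0,"rz":0},
  {"dx":0,"dy":0,"dz":0,"rx":0,"ry":0,"rz":0},
])

```text
t: 76.15
tcp_pos: [0.5415, 0.0805, 0.1533]
tool_rot: [1.0, 0.029, -0.0, 0.0]
force: [-0.4, -0.4, 0.4]
finger_gap: 0.601
gripper_force: 0.0
```

```bash
python3 - <<'E'
from u import *
np.set_printoptions(precision=4,suppress=True)
s=sensors.sense();print(s["tcp_pos"])
m,im=snap("wrist","w14");D,imd=snap("side","d14");S,ims=snap("scene","s14")
# template: plate tail edge: white->dark along column near fin-sides
g=im.min(2).astype(int)
for x in (240,255,300,315):
    ys=[y for y in range(120,330) if g[y-3,x]-g[y+3,x]>50]; print(x,ys[:8],[round(float(plane(m,(x,y),.008)[0]),4) for y in ys[:1]+ys[-1:]])
print("expect tail x",.5411-.019)
for y in (200,215): 
    xs=[x for x in range(180,380) if abs(g[y,x+2]-g[y,x-2])>50];print(y,xs[0],xs[-1],plane(m,(xs[0],y),.008)[:2],plane(m,(xs[-1],y),.008)[:2])
# dark blobs in tray, both views, tall knob check
for n,M,I in(("scene",S,ims),("side",D,imd)):
    t=proj(M,(.556,-.365,.06)).astype(int);r=I[t[1]-75:t[1]+75,max(0,t[0]-80):t[0]+80].max(2)
    k,l,st,ce=cv2.connectedComponentsWithStats(((r<75)*255).astype(np.uint8))
    print(n,[(st[i].tolist()) for i in range(1,k) if st[i,4]>150],"knob tops px",[ (proj(M,p)-(max(0,t[0]-80),t[1]-75)).round() for p in((.549,-.419,.092),(.563,-.309,.092))])
E
```

```text
[0.5415 0.0805 0.1533]
240 [130, 131, 145, 146, 147, 148, 149, 150] [0.5922, 0.5168]
255 [212, 213, 214, 215, 216, 217] [0.5222, 0.5175]
300 [120, 121, 122, 212, 213, 214, 215, 216] [0.6029, 0.5197]
315 [122, 123, 124, 125, 126, 127, 212, 213] [0.602, 0.5205]
expect tail x 0.5221
200 238 319 [0.5323 0.116 ] [0.5362 0.0454]
215 270 317 [0.5201 0.0874] [0.5224 0.0459]
scene [[41, 19, 18, 15, 209], [78, 29, 20, 25, 369], [110, 35, 24, 23, 342], [95, 65, 20, 29, 431], [51, 67, 22, 30, 472]] knob tops px [array([55., 70.]), array([100.,  68.])]
side [[138, 0, 22, 37, 460], [58, 43, 28, 42, 808], [2, 47, 25, 30, 566], [0, 81, 23, 63, 1082], [71, 85, 32, 45, 976]] knob tops px [array([91., 86.]), array([74., 44.])]
```

Carrier C is still in place, with its tail at x≈0.521. Both shields stand in the tray with their knob tops where expected. Next I'll grip C's fin and push it home.

move_arm([
  {"dx":0,"dy":0,"dz":-1,"rx":0,"ry":0,"rz":0},
  {"dx":0,"dy":0,"dz":-1,"rx":0,"ry":0,"rz":0},
  {"dx":0,"dy":0,"dz":-1,"rx":0,"ry":0,"rz":0},
  {"dx":0,"dy":0,"dz":-1,"rx":0,"ry":0,"rz":0},
  {"dx":0,"dy":0,"dz":-1,"rx":0,"ry":0,"rz":0},
  {"dx":0,"dy":0,"dz":0,"rx":0,"ry":0,"rz":0},
  {"dx":0,"dy":0,"dz":0,"rx":0,"ry":0,"rz":0},
  {"dx":0,"dy":0,"dz":0,"rx":0,"ry":0,"rz":0},
  {"dx":0,"dy":0,"dz":0,"rx":0,"ry":0,"rz":0},
  {"dx":0,"dy":0,"dz":0,"rx":0,"ry":0,"rz":0},
])

```text
t: 77.55
tcp_pos: [0.5418, 0.0808, 0.0289]
tool_rot: [1.0, 0.029, 0.0, 0.0]
force: [-0.1, -0.2, 0.1]
finger_gap: 0.596
gripper_force: 0.0
```

move_arm([
  {"dx":0,"dy":0,"dz":0,"rx":0,"ry":0,"rz":0},
  {"dx":0,"dy":0,"dz":0,"rx":0,"ry":0,"rz":0},
  {"dx":0,"dy":0,"dz":0,"rx":0,"ry":0,"rz":0},
  {"dx":0,"dy":0,"dz":0,"rx":0,"ry":0,"rz":0},
  {"dx":0,"dy":0,"dz":0,"rx":0,"ry":0,"rz":0},
  {"dx":0,"dy":0,"dz":0,"rx":0,"ry":0,"rz":0},
  {"dx":0,"dy":0,"dz":0,"rx":0,"ry":0,"rz":0},
  {"dx":0,"dy":0,"dz":0,"rx":0,"ry":0,"rz":0},
  {"dx":0,"dy":0,"dz":0.05,"rx":0,"ry":0,"rz":0},
  {"dx":0,"dy":0,"dz":0,"rx":0,"ry":0,"rz":0},
], claw=0, newtons=60)

```text
t: 78.8
tcp_pos: [0.5411, 0.0807, 0.0293]
tool_rot: [1.0, 0.029, -0.0, 0.0]
force: [-0.3, 0.4, -2.1]
finger_gap: 0.104
gripper_force: 58.3
```

move_arm([
  {"dx":0.35,"dy":0.01,"dz":0,"rx":0,"ry":0,"rz":0},
  {"dx":0.35,"dy":0.02,"dz":0,"rx":0,"ry":0,"rz":0},
  {"dx":0.35,"dy":0.02,"dz":0,"rx":0,"ry":0,"rz":0},
  {"dx":0.35,"dy":0.02,"dz":0,"rx":0,"ry":0,"rz":0},
  {"dx":0.35,"dy":0.02,"dz":0,"rx":0,"ry":0,"rz":0},
  {"dx":0.35,"dy":0.02,"dz":0,"rx":0,"ry":0,"rz":0},
  {"dx":0.2,"dy":0.01,"dz":0,"rx":0,"ry":0,"rz":0},
  {"dx":0,"dy":0,"dz":0,"rx":0,"ry":0,"rz":0},
  {"dx":0,"dy":0,"dz":0,"rx":0,"ry":0,"rz":0},
  {"dx":0,"dy":0,"dz":0,"rx":0,"ry":0,"rz":0},
])

```text
t: 80.05
tcp_pos: [0.5985, 0.0838, 0.0295]
tool_rot: [1.0, 0.029, -0.0, -0.0]
force: [-0.8, -0.7, -1.7]
finger_gap: 0.11
gripper_force: 58.3
```

move_arm([
  {"dx":0.1,"dy":0,"dz":0,"rx":0,"ry":0,"rz":0},
  {"dx":0.1,"dy":0,"dz":0,"rx":0,"ry":0,"rz":0},
  {"dx":0.1,"dy":0,"dz":0,"rx":0,"ry":0,"rz":0},
  {"dx":0.1,"dy":0,"dz":0,"rx":0,"ry":0,"rz":0},
  {"dx":0.1,"dy":0,"dz":0,"rx":0,"ry":0,"rz":0},
  {"dx":0.1,"dy":0,"dz":0,"rx":0,"ry":0,"rz":0},
  {"dx":0,"dy":0,"dz":0,"rx":0,"ry":0,"rz":0},
  {"dx":0,"dy":0,"dz":0,"rx":0,"ry":0,"rz":0},
  {"dx":0,"dy":0,"dz":0,"rx":0,"ry":0,"rz":0},
  {"dx":0,"dy":0,"dz":0,"rx":0,"ry":0,"rz":0},
])

```text
t: 81.3
tcp_pos: [0.6061, 0.0841, 0.0295]
tool_rot: [1.0, 0.029, -0.008, -0.0]
force: [-15.3, -1.4, 10.4]
finger_gap: 0.109
gripper_force: 60.3
```

move_arm([
  {"dx":-0.2,"dy":0,"dz":0,"rx":0,"ry":0,"rz":0},
  {"dx":0,"dy":0,"dz":0,"rx":0,"ry":0,"rz":0},
  {"dx":0,"dy":0,"dz":0,"rx":0,"ry":0,"rz":0},
  {"dx":0,"dy":0,"dz":0,"rx":0,"ry":0,"rz":0},
  {"dx":0,"dy":0,"dz":0.5,"rx":0,"ry":0,"rz":0},
  {"dx":0,"dy":0,"dz":1,"rx":0,"ry":0,"rz":0},
  {"dx":0,"dy":0,"dz":1,"rx":0,"ry":0,"rz":0},
  {"dx":0,"dy":0,"dz":1,"rx":0,"ry":0,"rz":0},
  {"dx":0,"dy":0,"dz":1,"rx":0,"ry":0,"rz":0},
  {"dx":0,"dy":0,"dz":1,"rx":0,"ry":0,"rz":0},
], claw=60)

```text
t: 82.55
tcp_pos: [0.6091, 0.0838, 0.1688]
tool_rot: [1.0, 0.029, 0.001, 0.0]
force: [-0.5, 0.7, 0.0]
finger_gap: 0.603
gripper_force: 0.0
```

move_arm([
  {"dx":-0.5,"dy":-0.9,"dz":1,"rx":0,"ry":0,"rz":0},
  {"dx":-0.5,"dy":-0.9,"dz":1,"rx":0,"ry":0,"rz":0},
  {"dx":-0.5,"dy":-0.9,"dz":1,"rx":0,"ry":0,"rz":0},
  {"dx":-0.5,"dy":-0.9,"dz":1,"rx":0,"ry":0,"rz":0},
  {"dx":0,"dy":0,"dz":0,"rx":0,"ry":0,"rz":0},
  {"dx":0,"dy":0,"dz":0,"rx":0,"ry":0,"rz":0},
  {"dx":0,"dy":0,"dz":0,"rx":0,"ry":0,"rz":0},
  {"dx":0,"dy":0,"dz":0,"rx":0,"ry":0,"rz":0},
  {"dx":0,"dy":0,"dz":0,"rx":0,"ry":0,"rz":0},
  {"dx":0,"dy":0,"dz":0,"rx":0,"ry":0,"rz":0},
])

```text
t: 83.8
tcp_pos: [0.559, -0.006, 0.2668]
tool_rot: [1.0, 0.029, -0.0, -0.0]
force: [0.2, -0.1, -0.1]
finger_gap: 0.6
gripper_force: 0.0
```

```bash
python3 - <<'E'
from u import *
np.set_printoptions(precision=4,suppress=True)
s=sensors.sense();print(s["tcp_pos"],s["t"])
m,im=snap("wrist","w15");S,ims=snap("scene","s15")
g=im.min(2).astype(int)
u=np.array([.9984,.0565]);v=np.array([-.0565,.9984])
for n,b in(("C",(.6061,.0841)),("B",(.6095,-.0003)),("A",(.614,-.0808))):
    b=np.array(b)
    for o in(-.022,.022):
        d=np.arange(-.045,.01,.001)
        q=[g[tuple(np.clip(proj(m,[*(b+u*t+v*o),.008])[::-1].round().astype(int),0,[419,559]))] for t in d]
        i=int(np.argmax(np.diff(q)));print(n,o,"tail at",round(float(d[i]+.0005),4),"expect -0.019, jump",np.diff(q)[i])
# cap check: dark blob at holder in scene
p=proj(S,(.450,-.257,.074));t=p.astype(int);r=ims[t[1]-25:t[1]+35,t[0]-25:t[0]+25].max(2);k,l,st,ce=cv2.connectedComponentsWithStats(((r<60)*255).astype(np.uint8));print("cap top px exp (25,25)",[x.tolist() for x in st[1:] if x[4]>100])
E
```

```text
[ 0.559  -0.006   0.2668] 83.8
C -0.022 tail at -0.0205 expect -0.019, jump 178
C 0.022 tail at -0.0205 expect -0.019, jump 115
B -0.022 tail at -0.0195 expect -0.019, jump 141
B 0.022 tail at -0.0195 expect -0.019, jump 105
A -0.022 tail at -0.0195 expect -0.019, jump 179
A 0.022 tail at -0.0195 expect -0.019, jump 122
cap top px exp (25,25) [[16, 27, 22, 21, 319]]
```

```bash
python3 -c "
from station import order
print(order.sign_off())"
```

```text
the job is handed in; nothing more can be done
None
```

I handed the job in at about 84 s. The cap stands in its holder, all three carriers sit home against the stops, and both shields that were present stand upright in the tray. The sign-off returned no verdict; my last camera check showed everything in place.

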